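Sort the makings of supper by the stove

TASK

Get things sorted for cooking: put both potatoes in the pot for boiling, both mushrooms in the sieve for rinsing, and lay the tablespoon, bowl up, across the saucer with its middle over the middle of the saucer. Lower each thing into its place rather than dropping it from above, leave the pot, sieve and saucer standing where they are, and do not disturb the jar or the mug.

Things in the scene. Friction and masses are not known exactly. Their poses are not given: they have to be found in the camera images.
- potato_a: one of two alike brown potatoes, oval, 81 mm long, 50 mm wide and 50 mm high, lying down with a slight flat underneath; origin at its middle (25 mm above the stool top at the start), x along its length; grip it across its width (y). 75 to 155 g
- potato_b: the other potato, same size and frame as potato_a
- mushroom_a: one of two alike button mushrooms standing on the stalk, 42 mm high: round cap 47 mm across, widest 21 to 26 mm above the foot, on a stalk 28 mm across and 14 mm high; origin on its axis 22 mm above the foot, z up through the cap; 30 g
- mushroom_b: the other mushroom, same size and frame as mushroom_a
- spoon: steel tablespoon lying flat, bowl up, 180 mm long; origin at half its length, at the level of its underside; x points from the handle end to the bowl, z up. The flat handle is 12 mm wide from x = -60 to +50 mm (18 mm wide behind that), its underside 6 mm and its top 11 mm above the origin; the bowl is round, 42 mm across and 11 mm high, centred at x = +69 mm. 60 g, balances about 10 mm from the origin towards the bowl
- pot: empty low aluminium pot, loose, 0.7 kg, round, 200 mm across and 75 mm high, wall 4 mm, inside 178 mm across the bottom, floor 5 mm thick; a loop handle at +y and -y reaches 131 mm from the centre at 53 to 63 mm height; origin at the centre of its underside, z up
- sieve: empty white plastic sieve with dark holes, loose, 0.3 kg: a round bowl 190 mm across the rim, 140 mm across the flat foot, 55 mm high, wall 4 mm, floor 4 mm thick, and a stick handle at the rim along +x, reaching 182 mm from the centre; origin at the centre of its underside, z up
- saucer: white ceramic saucer, loose, 0.25 kg, round, 150 mm across, 18 mm high at the rim; origin at the centre of its underside, z up
- jar: bystander: closed amber glass jar with a steel cap, 68 mm across, 110 mm high; origin at the centre of its underside
- mug: bystander: blue ceramic mug, 80 mm across, 90 mm high, handle at +y; origin at the centre of its underside

How it is judged:
At the end, for the whole second after the job is handed in: Potatoes in the pot (middles within 78 mm of its axis, under 78 mm above its foot), mushrooms in the sieve (75 mm, 66 mm), spoon on the saucer, bowl up, level within 0.3 rad, its middle within 40 mm of the centre; pot, sieve and saucer stand level; all at rest (horizontal distance between each of potato_a, potato_b and pot below 0.078 m and z of potato_a in the frame of pot between 0.005 and 0.078 m and z of potato_b in the frame of pot between 0.005 and 0.078 m and horizontal distance between each of mushroom_a, mushroom_b and sieve below 0.075 m and z of mushroom_a in the frame of sieve between 0.005 and 0.066 m and z of mushroom_b in the frame of sieve between 0.005 and 0.066 m and horizontal distance between spoon and saucer below 0.04 m and z of spoon in the frame of saucer below 0.035 m and angle between spoon's own z axis and vertical below 0.3 rad and angle between each of pot, sieve, saucer's own z axis and vertical below 0.06 rad and height (world z) of each of pot, sieve, saucer below 0.008 m and linear speed of each of potato_a, potato_b, mushroom_a, mushroom_b, spoon below 0.03 m/s); the robot touches nothing.
It fails at once if the pot, sieve or saucer is shoved more than 50 mm from where it stood or tipped by more than 30 degrees (distance of any of pot, sieve, saucer from where it was at the start of the episode above 0.05 m or angle between any of pot, sieve, saucer's own z axis and vertical above 0.52 rad).
It fails at once if the jar or the mug is moved more than 30 mm or tipped by more than 30 degrees (distance of any of jar, mug from where it was at the start of the episode above 0.03 m or angle between any of jar, mug's own z axis and vertical above 0.52 rad).
It fails at once if a potato, a mushroom or the spoon is thrown or dropped (out of the fingers and faster than 1.2 m/s, a fall of some 75 mm) ((contact force between the fingers and potato_a below 0.05 N and linear speed of potato_a above 1.2 m/s) or (contact force between the fingers and potato_b below 0.05 N and linear speed of potato_b above 1.2 m/s) or (contact force between the fingers and mushroom_a below 0.05 N and linear speed of mushroom_a above 1.2 m/s) or (contact force between the fingers and mushroom_b below 0.05 N and linear speed of mushroom_b above 1.2 m/s) or (contact force between the fingers and spoon below 0.05 N and linear speed of spoon above 1.2 m/s)).
It also fails if it takes over 134 s, if anything falls off the work surface, if the arm or the gripper's body presses on something with over 40 N, if the wrist force passes 120 N, or if a joint passes its speed limit or range.

ROBOT

A 7-joint arm with a two-finger parallel gripper is mounted at the origin on the work surface. World frame = base frame: x ahead of the robot, y to its left, z up, the work surface at z = 0. Lengths are in m, angles in rad, forces in N, time in s.
With the tool pointing down it reaches from about 0.4 to 0.85 m from the base axis. Payload 4.5 kg.
Tool frame: the origin (TCP) lies midway between the tips of the shut fingers; the grasp point (between the pads) lies 19 mm behind it; x points along the fingers, y is the direction in which the jaws open and shut, and the axes are right-handed (so a half turn about x gives the same grasp; the last joint's range is limited). The gripper opens to 88 mm and grips with 3 to 60 N. Pads are 18 mm wide; open, the fingers measure 123 mm over their backs; the gripper's body (75 mm by 187 mm) begins 45 mm behind the grasp point.
Start: joints at [-1.105, 0.689, -0.195, 1.565, 0.157, 0.902, -0.215], TCP at [0.262, 0.568, 0.239] pointing down, gripper open.
Joint ranges: [-3.01, 3.01], [-0.46, 2.08], [-1.47, 1.51], [0.13, 2.56], [-1, 4.14], [0.04, 2.09], [-2.66, 2.66]. Speed limits (rad/s): [2.57, 2.57, 3.14, 3.14, 3.14, 3.14, 3.14].

INTERFACE

Orientations are given as a unit quaternion [x, y, z, w].
In Python, from plant import r gives the robot as it stands.
- The arm moves only by the tool arm_command, never from a script. Its argument "plan" is a list of rows, each a list of 5 numbers: the finger opening in m, from 0 to 0.0881, then the shift along the tool's x, y, z in m, then the turn about the tool's x in rad. In form: [[grip, dx, dy, dz, roll], ...]. A call has 1 to 12 rows; each row shifts and turns the commanded pose from where the row before left it, along the tool's axes as they then stand; what a row does not reach is not made up. A row lasts 1/8 s, in which the tool goes at most 62.5 mm and 10.7 degrees, less where a joint would pass 70% of its speed; a pose out of reach is approached as far as the arm can. A call is refused whole if a number of a shift passes 0.0625 or a number of a turn 0.188, either way. A call with a gripper value outside its range is refused whole. The fingers move at their own pace and stop on an object; "force" is the grip in N (left out, the last holds). Time passes only in rows, so rows that do not move let the fingers close. It gives the time, the measured TCP pose, the force and the opening at its end, in the units of the state.
- r.get_state(): the state, without advancing time (a new reading comes with each control period).
- r.snapshot(name): name is "scene" or "side" or "wrist"; returns (picture, depth): 400x640x3 uint8, red, green, blue; 400x640 float32, m along the optical axis (not along the pixel's ray), 0 where there is no reading.
- r.calibration(name): a dict with "fx", "fy", "cx", "cy" (pixels), "eye" and "orientation" of the camera in the world; the wrist camera has in their place "mount" (4x4, takes a point from camera to tool coordinates, whose origin is the TCP and whose axes are the tool frame's). Camera axes: x right, y down, z forward; pixel columns grow to the right and rows downward; lengths in m; the calibration is good to about 2 mm. A picture is of the moment at which its call begins: read the wrist's pose just before it. calibration takes no time and is no camera call.
- r.finish_job(): hands the job in, once; it reports no verdict.
The state is a dict: "clock": time; "q": joint angles; "qd": joint speeds; "joint_torque": joint torques, N m; "tool_pos": TCP position; "eef_rot": TCP orientation; "contact_force": force on the tool from outside, world axes, zero at the start; "moment": the same for the moment, N m; "opening": opening from 0.0 (shut) to 1.0 (fully open).
Only numpy, scipy, OpenCV 4.12 (cv2) and the standard library are available. Lean on these libraries where they do the work, as an engineer would, in place of code of your own. Each camera call takes 0.05 s, during which the arm holds its last target.

## Working session

There is one attempt and no reset: what is moved stays moved. The work goes in short steps, Python scripts to look and compute and a tool call to move; the robot and the scene stay as the last step left them, time stands still between calls to the robot, and variables do not carry over. Pictures are saved under pics/ and viewed, and the job is handed in when it is done.

Besides the shell and the picture viewer there is one more tool, called after "Request:" as name(argument=value, ...) on one line, values as JSON. arm_command: Moves the arm, as the interface text tells. Its arguments: {"type":"object","properties":{"plan":{"type":"array","items":{"type":"array","items":{"type":"number"}}},"force":{"type":"number"}},"required":["plan"]}

```bash
mkdir -p pics; ls
python3 - <<'E'
from plant import r
import cv2
for n in("scene","side","wrist"):
    p,d=r.snapshot(n); cv2.imwrite(f"pics/{n}0.png",p[:,:,::-1]); print(n,r.calibration(n))
s=r.get_state();print(s)
E
```

```text
pics
scene {'fx': 399.30382671068907, 'fy': 399.30382671068907, 'cx': 315.224566329876, 'cy': 201.2119278830295, 'eye': array([ 1.16857456, -0.32639039,  1.05463983]), 'orientation': array([ 0.79475095,  0.53567402, -0.15582645, -0.23904474])}
side {'fx': 518.8970311270758, 'fy': 518.8970311270758, 'cx': 323.09309858148976, 'cy': 192.90726576398072, 'eye': array([-0.19999869, -0.8151732 ,  0.68796006]), 'orientation': array([ 0.79801082, -0.34081505,  0.19904575, -0.45541698])}
wrist {'fx': 343.6380807445337, 'fy': 343.6380807445337, 'cx': 314.84388715625823, 'cy': 200.72090345103143, 'mount': array([[ 1.64742660e-04, -2.81362675e-01,  9.59601489e-01,
        -1.45441083e-01],
       [ 9.99999984e-01,  1.13600415e-04, -1.38369669e-04,
        -3.83117728e-05],
       [-7.00790667e-05,  9.59601497e-01,  2.81362689e-01,
        -7.26258231e-02],
       [ 0.00000000e+00,  0.00000000e+00,  0.00000000e+00,
         1.00000000e+00]])}
{'clock': 0.15, 'q': array([-1.10517798,  0.68977682, -0.19452254,  1.56607198,  0.15730607,
        0.90248896, -0.2151204 ]), 'qd': array([-2.01637592e-03, -2.78862308e-03, -2.74038326e-04, -2.88330749e-03,
       -1.03466600e-03,  3.56488150e-05,  8.68545332e-05]), 'joint_torque': array([-6.77000644e-04, -5.27860916e+01, -1.26847420e+00, -1.53586560e+01,
       -5.25844074e-02,  3.92356364e-03,  1.03709046e-04]), 'tool_pos': array([0.2614186 , 0.56719308, 0.23811203]), 'eef_rot': array([ 0.15099846,  0.6907577 , -0.15194809,  0.69062656]), 'contact_force': array([-0.39139607,  0.08379863,  0.06084735]), 'moment': array([-0.01775885, -0.05890534, -0.04746278]), 'opening': 0.9999151451511653}
```

View pics/scene0.png

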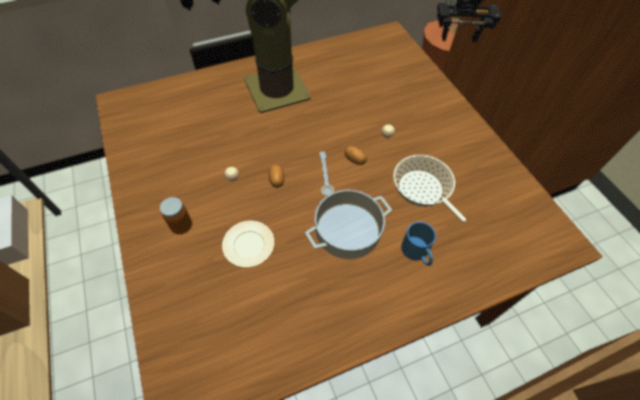

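View pics/side0.png

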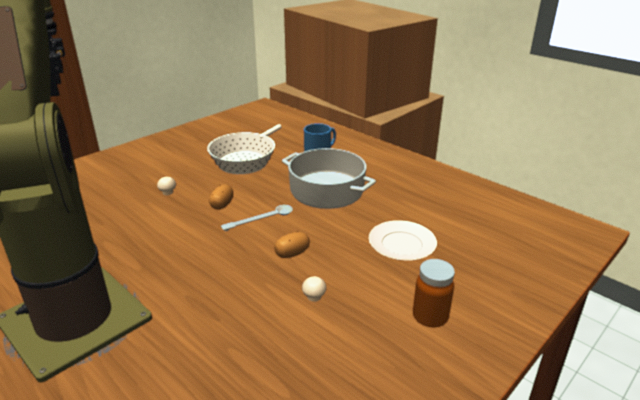

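View pics/wrist0.png

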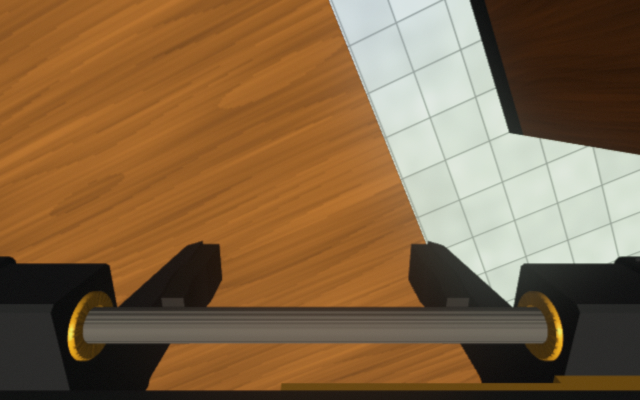

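The scene view shows the following pixel positions:

| Thing | Pixel position(s) |
|---|---|
| Potatoes | (277,176) and (355,155) |
| Mushrooms | (232,173) and (388,130) |
| Spoon | (323,153) to (328,190) |
| Pot | (349,222) |
| Sieve | (424,180) |
| Saucer | (248,244) |
| Jar | (174,215) |
| Mug | (420,240) |

Next I'll localise them with depth and rays.

```bash
cat > h.py <<'E'
import numpy as np, cv2
from scipy.spatial.transform import Rotation as R
from plant import r
def campose(n,s=None):
    c=r.calibration(n)
    if n=="wrist":
        T=np.eye(4);T[:3,:3]=R.from_quat(s["eef_rot"]).as_matrix();T[:3,3]=s["tool_pos"]
        T=T@c["mount"];return c,T[:3,:3],T[:3,3]
    return c,R.from_quat(c["orientation"]).as_matrix(),np.array(c["eye"])
def snap(n):
    s=r.get_state();p,d=r.snapshot(n);c,M,e=campose(n,s);return p,d,c,M,e
def ray(c,M,e,u,v,z):
    d=M@np.array([(u-c["cx"])/c["fx"],(v-c["cy"])/c["fy"],1]);return e+d*(z-e[2])/d[2]
def cloud(p,d,c,M,e):
    v,u=np.mgrid[:400,:640]
    P=np.stack([(u-c["cx"])/c["fx"]*d,(v-c["cy"])/c["fy"]*d,d],-1)
    W=P@M.T+e;W[d<=0]=np.nan;return W
def proj(c,M,e,P):
    q=M.T@(np.array(P)-e);return c["fx"]*q[0]/q[2]+c["cx"],c["fy"]*q[1]/q[2]+c["cy"]
E
cat > loc.py <<'E'
from h import *
for n in("scene","side"):
    p,d,c,M,e=snap(n);W=cloud(p,d,c,M,e)
    print(n,"base px",proj(c,M,e,[0,0,0]), "table z",W[280,230] if n=="scene" else W[330,250])
    hgt=W[...,2]; m=((hgt>.006)&(hgt<.14)&(W[...,0]>.25)&(W[...,0]<1.1)&(abs(W[...,1])<.6)).astype(np.uint8)
    k,l,st,ce=cv2.connectedComponentsWithStats(m)
    for i in range(1,k):
        if st[i,4]<15: continue
        q=W[l==i];col=p[l==i].mean(0).astype(int)
        (cx,cy),(w,h),a=cv2.minAreaRect(q[:,:2].astype(np.float32))
        print(st[i,4],"px",ce[i].round(),"ctr",np.round([cx,cy],3),"size",np.round([w,h],3),"ang",round(a,1),"zmax",q[:,2].max().round(3),col)
E
python3 loc.py
```

```text
scene base px (np.float64(276.9200799084001), np.float64(89.04407449035767)) table z [ 0.68911992 -0.37770792  0.00148422]
133 px [388. 131.] ctr [0.375 0.278] size [0.042 0.043] ang 72.4 zmax 0.044 [174 158 119]
301 px [356. 156.] ctr [0.435 0.126] size [0.077 0.049] ang 39.1 zmax 0.057 [142  98  48]
2629 px [347. 218.] ctr [0.588 0.038] size [0.239 0.389] ang 60.2 zmax 0.08 [123 125 116]
1562 px [428. 179.] ctr [0.639 0.295] size [0.252 0.191] ang 40.2 zmax 0.065 [160 152 127]
298 px [276. 176.] ctr [ 0.42  -0.145] size [0.048 0.077] ang 71.0 zmax 0.053 [153 105  51]
157 px [231. 174.] ctr [ 0.355 -0.274] size [0.042 0.044] ang 22.8 zmax 0.045 [180 164 124]
26 px [413. 182.] ctr [0.584 0.258] size [0.034 0.033] ang 2.2 zmax 0.009 [224 232 217]
819 px [176. 216.] ctr [ 0.464 -0.48 ] size [0.096 0.065] ang 70.6 zmax 0.116 [108  95  77]
75 px [338. 228.] ctr [ 0.654 -0.036] size [0.051 0.045] ang 28.9 zmax 0.011 [186 205 212]
1362 px [248. 243.] ctr [ 0.605 -0.298] size [0.145 0.149] ang 71.6 zmax 0.024 [231 229 198]
20 px [350. 228.] ctr [0.665 0.003] size [0.027 0.019] ang 7.1 zmax 
[... 441 characters left out ...]
 0.272] size [0.19  0.296] ang 87.9 zmax 0.063 [178 171 151]
242 px [167. 184.] ctr [0.37  0.273] size [0.037 0.046] ang 62.3 zmax 0.045 [187 170 138]
459 px [221. 196.] ctr [0.43  0.119] size [0.076 0.044] ang 17.0 zmax 0.054 [146  96  44]
336 px [258. 217.] ctr [0.452 0.014] size [0.043 0.178] ang 70.3 zmax 0.016 [184 193 184]
1909 px [403. 239.] ctr [ 0.608 -0.298] size [0.149 0.148] ang 24.5 zmax 0.023 [247 243 229]
705 px [292. 244.] ctr [ 0.412 -0.15 ] size [0.043 0.076] ang 78.8 zmax 0.055 [152 100  46]
2308 px [434. 292.] ctr [ 0.506 -0.42 ] size [0.198 0.067] ang 48.0 zmax 0.115 [118  92  69]
429 px [314. 287.] ctr [ 0.348 -0.279] size [0.039 0.047] ang 56.4 zmax 0.045 [206 190 157]
```

```bash
cat > loc2.py <<'E'
from h import *
C=[];K=[]
for n in("scene","side"):
    p,d,c,M,e=snap(n);W=cloud(p,d,c,M,e).reshape(-1,3);C.append(W);K.append(p.reshape(-1,3).astype(int))
def fit(P):
    A=np.c_[2*P[:,:2],np.ones(len(P))];s=np.linalg.lstsq(A,(P[:,:2]**2).sum(1),rcond=None)[0];return np.round([s[0],s[1],np.sqrt(s[2]+s[0]**2+s[1]**2)],4)
def sel(i,x,y,rad,z0,z1):
    W=C[i];m=(np.hypot(W[:,0]-x,W[:,1]-y)<rad)&(W[:,2]>z0)&(W[:,2]<z1);return W[m]
for nm,x,y,rad in(("potA",.432,.122,.06),("potB",.416,-.148,.06),("mushA",.372,.276,.04),("mushB",.352,-.277,.04)):
    for i in(0,1):
        P=sel(i,x,y,rad,.01,.07)
        (cx,cy),(w,h),a=cv2.minAreaRect(P[:,:2].astype(np.float32))
        ev,V=np.linalg.eigh(np.cov(P[:,:2].T));print(nm,i,np.round([cx,cy],4),np.round([w,h],3),"rectang",round(a,1),"long axis",np.degrees(np.arctan2(V[1,1],V[0,1])).round(1))
    P=np.vstack([sel(i,x,y,rad,.01,.07) for i in (0,1)])
    T=P[P[:,2]>P[:,2].max()-.012]
    (cx,cy),(w,h),a=cv2.minAreaRect(P[:,:2].astype(np.float32))
    ev,V=np.linalg.eigh(np.cov(P[:,:2].T)); print("  fused rect",np.round([cx,cy],4),np.round([w,h],4),a.__round__(1),"pca",np.degrees(np.arctan2(V[1,1],V[0,1])).round(1),"topmean",T.mean(0).round(4))
for i in(0,1):
    P=sel(i,.45,.014,.11,.004,.02);
    W=C[i];k=K[i];m=(abs(W[:,0]-.45)<.12)&(abs(W[:,1]-.0)<.06)&(k[:,2]>k[:,0]*.8)&(W[:,2]<.03)&(W[:,2]>-.01)
    P=W[m];(cx,cy),(w,h),a=cv2.minAreaRect(P[:,:2].astype(np.float32));print("spoon",len(P),np.round([cx,cy],4),np.round([w,h],3),round(a,1),P[:,:2].min(0).round(3),P[:,:2].max(0).round(3))
    ev,V=np.linalg.eigh(np.cov(P[:,:2].T));print("  pca",np.degrees(np.arctan2(V[1,1],V[0,1])).round(1))
    P=sel(i,.65,0.0,.115,.073,.085);print("pot rim",len(P),fit(P),P[:,:2].min(0),P[:,:2].max(0))
    P=sel(i,.605,-.298,.1,.014,.03);print("saucer rim",fit(P))
    P=sel(i,.62,.28,.11,.052,.065);print("sieve",len(P),fit(P))
    P=sel(i,.465,-.47,.06,.10,.13);print("jar",fit(P),P.mean(0))
    P=sel(i,.8,.13,.06,.085,.1);print("mug",fit(P))
P=np.vstack([sel(i,.65,0.0,.115,.073,.085) for i in(0,1)]);print("pot",fit(P))
P=np.vstack([sel(i,.62,.28,.11,.052,.065) for i in(0,1)]);print("sieve",fit(P))
E
python3 loc2.py
```

```text
potA 0 [0.4363 0.1253] [0.077 0.047] rectang 39.8 long axis -146.3
potA 1 [0.4298 0.1209] [0.076 0.044] rectang 17.7 long axis -166.5
  fused rect [0.4331 0.1244] [0.0826 0.0478] 32.6 pca -156.1 topmean [0.431  0.1224 0.0471]
potB 0 [ 0.4187 -0.1447] [0.048 0.076] rectang 71.3 long axis 166.9
potB 1 [ 0.4128 -0.1495] [0.043 0.079] rectang 74.1 long axis 160.4
  fused rect [ 0.4155 -0.1458] [0.0519 0.0815] 71.9 pca 170.7 topmean [ 0.4139 -0.1478  0.0482]
mushA 0 [0.3751 0.2796] [0.043 0.043] rectang 62.5 long axis -147.2
mushA 1 [0.3698 0.2746] [0.037 0.043] rectang 46.1 long axis 152.5
  fused rect [0.3737 0.2778] [0.0472 0.0443] 40.7 pca 177.9 topmean [0.3719 0.2764 0.0389]
mushB 0 [ 0.3539 -0.275 ] [0.041 0.042] rectang 25.2 long axis 96.9
mushB 1 [ 0.3484 -0.2787] [0.042 0.045] rectang 45.1 long axis 133.2
  fused rect [ 0.3508 -0.2759] [0.0483 0.0451] 40.4 pca -171.6 topmean [ 0.3491 -0.2778  0.0398]
spoon 247 [0.466  0.0098] [0.05 0.21] 65.8 [ 0.36  -0.056] [0.551 0.042]
  pca 162.5
pot rim 199 [ 0.6702 -0.0088  0.0972] [ 0.57114775 -0.10797296] [0.76235671 0.09150793]
saucer rim [ 0.6062 -0.2977  0.068 ]
sieve 282 [0.6177 0.274  0.0929]
jar [ 0.4665 -0.4666  0.0219] [ 0.46750074 -0.46657758  0.10969739]
mug [0.7964 0.1483 0.0376]
spoon 358 [0.4489 0.0093] [0.042 0.179] 74.5 [ 0.363 -0.029] [0.536 0.052]
  pca 165.4
pot rim 299 [ 0.6697 -0.0103  0.0973] [ 0.57030126 -0.1120092 ] [0.76393491 0.09045312]
saucer rim [ 0.6072 -0.2983  0.0667]
sieve 313 [0.6177 0.2724 0.0925]
jar [ 0.4616 -0.469   0.0225] [ 0.45931518 -0.47041372  0.11039839]
mug [0.7964 0.1472 0.0379]
pot [ 0.6698 -0.0097  0.0973]
sieve [0.6176 0.2731 0.0927]
```

Run:
```python
from h import *
for n,(u,v,w,h) in(("scene",(215,100,260,180)),("side",(150,120,310,190))):
    p=snap(n)[0];q=cv2.resize(p[v:v+h,u:u+w],None,fx=2.5,fy=2.5,interpolation=cv2.INTER_CUBIC);cv2.imwrite(f"pics/{n}1.png",q[:,:,::-1])
```

```text
(no output)
```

View pics/scene1.png

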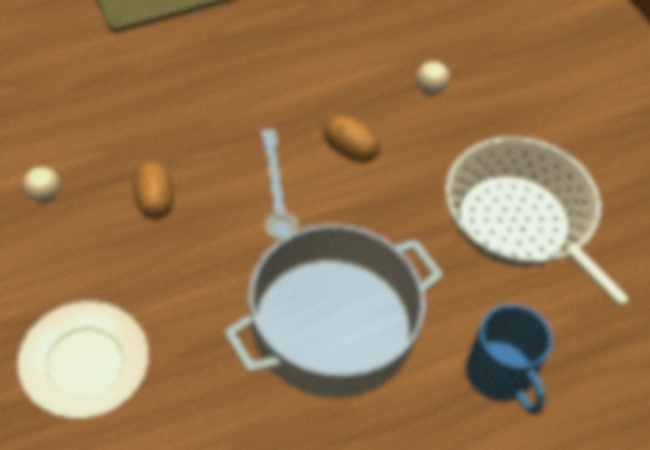

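```bash
cat > go.py <<'E'
# usage: go.py x y z [yaw_deg of tool y axis]
from h import *
import sys
def go(x,y,z,yaw=None):
    s=r.get_state();M=R.from_quat(s["eef_rot"]).as_matrix();t=s["tool_pos"]
    cur=np.degrees(np.arctan2(M[1,1],M[0,1]));roll=0
    if yaw is not None:
        dlt=(yaw-cur+90)%180-90; roll=-np.radians(dlt)
    M2=M@R.from_euler("x",roll).as_matrix()
    d=M2.T@(np.array([x,y,z])-t)
    print("clk",round(s["clock"],2),"tcp",t.round(4),"down",M[:,0].round(3),"yaw",cur.round(1),"roll",round(roll,3),"rows",round(abs(roll)/.187,1),"shift",d.round(4),"open",round(s["opening"]*88.1,1),"F",s["contact_force"].round(1),"q7",s["q"][6].round(2),"q",s["q"].round(2))
if __name__=="__main__":
    a=[float(v) for v in sys.argv[1:]];go(*a)
E
python3 go.py .3735 .2775 .15; python3 go.py .3735 .2775 .15 90; python3 go.py .3735 .2775 .15 0
```

```text
clk 0.45 tcp [0.2615 0.5676 0.2387] down [-0. -0. -1.] yaw 65.3 roll 0 rows 0.0 shift [ 0.0887 -0.2166  0.2231] open 87.9 F [-1.  -0.8  0.4] q7 -0.22 q [-1.11  0.69 -0.19  1.57  0.16  0.9  -0.22]
clk 0.45 tcp [0.2615 0.5676 0.2387] down [-0. -0. -1.] yaw 65.3 roll -0.432 rows 2.3 shift [ 0.0887 -0.2901  0.112 ] open 87.9 F [-1.  -0.8  0.4] q7 -0.22 q [-1.11  0.69 -0.19  1.57  0.16  0.9  -0.22]
clk 0.45 tcp [0.2615 0.5676 0.2387] down [-0. -0. -1.] yaw 65.3 roll 1.139 rows 6.1 shift [0.0887 0.112  0.2901] open 87.9 F [-1.  -0.8  0.4] q7 -0.22 q [-1.11  0.69 -0.19  1.57  0.16  0.9  -0.22]
```

Request:
arm_command(plan=[[0.088,0,0,0,-0.144],[0.088,0,0,0,-0.144],[0.088,0,0,0,-0.144],[0.088,0.01,-0.0363,0.014,0],[0.088,0.011,-0.0363,0.014,0],[0.088,0.011,-0.0363,0.014,0],[0.088,0.011,-0.0363,0.014,0],[0.088,0.011,-0.0363,0.014,0],[0.088,0.011,-0.0363,0.014,0],[0.088,0.011,-0.0363,0.014,0],[0.088,0.011,-0.0363,0.014,0],[0.088,0,0,0,0]])

```text
clock: 1.95
tool_pos: [0.3745, 0.2735, 0.1511]
eef_rot: [0.001, 0.707, -0.003, 0.707]
contact_force: [0.5, 0.5, -0.5]
opening: 1.002
```

```bash
cat > wl.py <<'E'
# wrist look: components above table, inside radius of x y
from h import *
import sys
x,y,rad=map(float,sys.argv[1:4]);nm=sys.argv[4]
p,d,c,M,e=snap("wrist");cv2.imwrite(f"pics/{nm}.png",p[:,:,::-1]);W=cloud(p,d,c,M,e)
m=((W[...,2]>.01)&(W[...,2]<.075)&(np.hypot(W[...,0]-x,W[...,1]-y)<rad)).astype(np.uint8)
k,l,st,ce=cv2.connectedComponentsWithStats(m)
for i in range(1,k):
    if st[i,4]<150: continue
    q=W[l==i];(cx,cy),(w,h),a=cv2.minAreaRect(q[:,:2].astype(np.float32))
    ev,V=np.linalg.eigh(np.cov(q[:,:2].T))
    print(st[i],"rect",np.round([cx,cy,w,h],4),round(a,1),"pca",np.degrees(np.arctan2(V[1,1],V[0,1])).round(1),"zmax",q[:,2].max().round(4),"mean",q.mean(0).round(4))
E
python3 wl.py .3735 .2775 .06 w1; python3 go.py .3735 .2775 .006 90
```

```text
[ 298  160   57   57 2517] rect [0.3711 0.2821 0.0458 0.0456] 88.4 pca 94.6 zmax 0.0427 mean [0.3684 0.2817 0.0357]
clk 2.0 tcp [0.3741 0.2763 0.1516] down [-0.    -0.001 -1.   ] yaw 89.9 roll -0.002 rows 0.0 shift [ 0.1456  0.0013 -0.0006] open 88.3 F [-0.  -0.4 -0.2] q7 0.41 q [-0.56  0.65 -0.28  2.12  0.41  0.43  0.41]
```

View pics/w1.png

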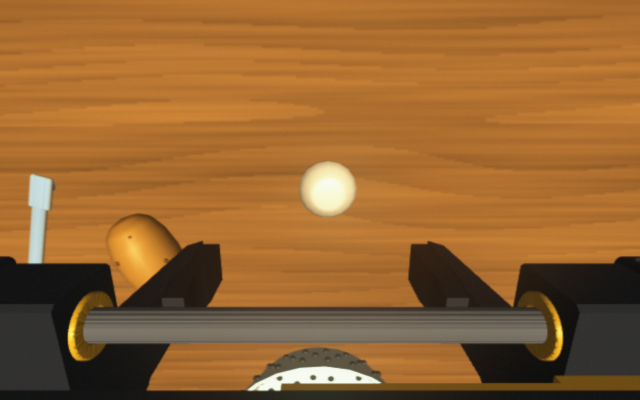

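```bash
python3 wl.py .3735 .2775 .06 w1b; python3 wl.py .3735 .2775 .06 w1b;python3 go.py .3735 .2775 .006 90
```

```text
[ 294  161   57   56 2512] rect [0.3713 0.2821 0.0458 0.046 ] 89.9 pca 98.5 zmax 0.0424 mean [0.3683 0.2818 0.0357]
[ 291  161   58   56 2496] rect [0.371  0.282  0.0465 0.0456] 87.2 pca 91.5 zmax 0.0427 mean [0.3683 0.2819 0.0357]
clk 2.1 tcp [0.3737 0.2788 0.1521] down [ 0.001  0.002 -1.   ] yaw 90.1 roll 0.001 rows 0.0 shift [ 0.1461 -0.0016 -0.0003] open 88.0 F [0.1 0.3 0.2] q7 0.41 q [-0.56  0.65 -0.28  2.12  0.41  0.43  0.41]
```

Request:
arm_command(plan=[[0.088,0,0.0035,-0.0015,0],[0.088,0.04,0,0,0],[0.088,0.04,0,0,0],[0.088,0.035,0,0,0],[0.088,0.02,0,0,0],[0.088,0.01,0,0,0],[0.088,0,0,0,0],[0.03,0,0,0,0],[0.03,0,0,0,0],[0.03,0,0,0,0],[0.03,0,0,0,0],[0.03,0,0,0,0]], force=15)

```text
clock: 3.6
tool_pos: [0.3731, 0.2815, 0.0077]
eef_rot: [-0.0, 0.708, -0.0, 0.707]
contact_force: [1.1, 0.9, 1.4]
opening: 0.522
```

```bash
python3 go.py .5896 .273 .15 90
```

```text
clk 3.6 tcp [0.3731 0.2815 0.0077] down [-0.001 -0.001 -1.   ] yaw 90.0 roll 0.0 rows 0.0 shift [-0.1426 -0.0087  0.2163] open 45.9 F [1.1 0.9 1.4] q7 0.13 q [-0.72  0.94 -0.03  2.17  0.69  0.04  0.13]
```

Request:
arm_command(plan=[[0.03,-0.03,0,0,0],[0.03,-0.04,0,0,0],[0.03,-0.04,0,0,0],[0.03,-0.03,0,0.02,0],[0.03,0,-0.002,0.04,0],[0.03,0,-0.002,0.04,0],[0.03,0,-0.002,0.04,0],[0.03,0,-0.002,0.04,0],[0.03,0,-0.0005,0.0365,0],[0.03,0,0,0,0],[0.03,0,0,0,0],[0.03,0,0,0,0]])

```text
clock: 5.1
tool_pos: [0.5883, 0.2736, 0.1472]
eef_rot: [-0.001, 0.708, 0.0, 0.706]
contact_force: [-0.2, -0.0, -0.4]
opening: 0.519
```

```bash
python3 go.py .5896 .273 .014 90
python3 - <<'E'
from h import *
p=snap("wrist")[0];cv2.imwrite("pics/w2.png",p[:,:,::-1])
E
```

```text
clk 5.1 tcp [0.5883 0.2736 0.1472] down [-0.003 -0.002 -1.   ] yaw 90.1 roll 0.002 rows 0.0 shift [ 0.1332 -0.0004  0.0017] open 45.8 F [-0.2 -0.  -0.4] q7 0.64 q [-0.25  0.87 -0.49  1.56  0.5   0.85  0.64]
```

View pics/w2.png

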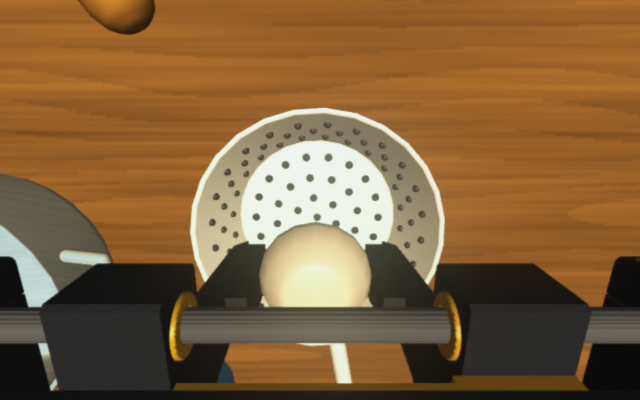

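The mushroom is held at (315,275) and the sieve rim is centred at column 318, directly below it. Lowering now.

Request:
arm_command(plan=[[0.03,0.03,0,0.001,0],[0.03,0.04,0,0,0],[0.03,0.03,0,0,0],[0.03,0.02,0,0,0],[0.03,0.012,0,0,0],[0.03,0,0,0,0],[0.03,0,0,0,0],[0.05,0,0,0,0],[0.056,0,0,0,0],[0.058,0,0,0,0],[0.058,0,0,0,0]])

```text
clock: 6.52
tool_pos: [0.5906, 0.273, 0.0153]
eef_rot: [-0.0, 0.708, -0.0, 0.707]
contact_force: [0.3, 0.0, 0.5]
opening: 0.657
```

```bash
python3 go.py .433 .123 .15 120
```

```text
clk 6.53 tcp [0.5906 0.273  0.0153] down [-0.002 -0.001 -1.   ] yaw 90.0 roll -0.523 rows 2.8 shift [-0.1343 -0.0511 -0.2118] open 57.9 F [0.3 0.  0.5] q7 0.56 q [-0.3   1.05 -0.4   1.59  0.61  0.63  0.56]
```

Request:
arm_command(plan=[[0.058,-0.025,0,0,0],[0.058,-0.03,0,0,0],[0.07,-0.04,0,0,-0.175],[0.088,-0.039,0,0,-0.175],[0.088,0,0,0,-0.173],[0.088,0,-0.01,-0.042,0],[0.088,0,-0.01,-0.042,0],[0.088,0,-0.01,-0.042,0],[0.088,0,-0.01,-0.042,0],[0.088,0,-0.011,-0.044,0],[0.088,0,0,0,0],[0.088,0,0,0,0]])

```text
clock: 8.02
tool_pos: [0.4337, 0.1239, 0.15]
eef_rot: [-0.183, 0.683, 0.183, 0.683]
contact_force: [0.0, 0.8, 0.4]
opening: 1.002
```

```bash
python3 wl.py .433 .123 .06 w3; python3 go.py .433 .123 .01 120
```

```text
[ 290  144   62   98 5022] rect [0.4309 0.1277 0.0786 0.0493] 30.2 pca -151.9 zmax 0.0509 mean [0.4269 0.1252 0.0425]
clk 8.07 tcp [0.434  0.1244 0.1499] down [ 0.     0.001 -1.   ] yaw 120.0 roll -0.0 rows 0.0 shift [ 0.1399 -0.0008 -0.0016] open 88.1 F [-0.2  0.9  0.8] q7 0.92 q [-0.02  0.68 -0.58  2.15  0.76  0.52  0.92]
```

View pics/w3.png

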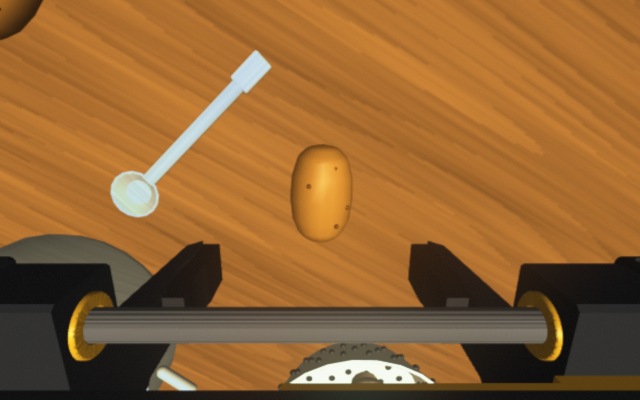

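The potato is lined up lengthways between the fingers at (322,193), and its height and size match. Grasping it.

Request:
arm_command(plan=[[0.088,0.02,0.003,0,0],[0.088,0.04,0,0,0],[0.088,0.04,0,0,0],[0.088,0.03,0,0,0],[0.088,0.009,0,0,0],[0.088,0,0,0,0],[0.03,0,0,0,0],[0.03,0,0,0,0],[0.03,0,0,0,0],[0.03,0,0,0,0],[0.03,0,0,0,0]], force=25)

```text
clock: 9.45
tool_pos: [0.432, 0.1261, 0.0151]
eef_rot: [-0.183, 0.682, 0.183, 0.684]
contact_force: [-1.2, 1.0, 4.4]
opening: 0.566
```

```bash
python3 go.py .632 -.01 .15 90;python3 - <<'E'
from h import *
# spoon from w3-like view is stale; just mean of earlier
E
```

```text
clk 9.45 tcp [0.432  0.1261 0.0151] down [ 0.002 -0.    -1.   ] yaw 120.0 roll 0.523 rows 2.8 shift [-0.1345 -0.1361  0.2002] open 49.9 F [-1.2  1.   4.4] q7 0.06 q [-0.34  0.92 -0.08  2.22  1.65  0.06  0.06]
```

Request:
arm_command(plan=[[0.03,-0.03,0,0,0],[0.03,-0.04,0,0,0],[0.03,-0.04,0,0,0.175],[0.03,-0.03,0,0,0.175],[0.03,0,0,0,0.173],[0.03,0,-0.03,0.04,0],[0.03,0,-0.03,0.04,0],[0.03,0,-0.03,0.04,0],[0.03,0,-0.03,0.04,0],[0.03,0,-0.016,0.036,0],[0.03,0,0,0,0],[0.03,0,0,0,0]])

```text
clock: 10.95
tool_pos: [0.6309, -0.0105, 0.1377]
eef_rot: [0.001, 0.701, -0.001, 0.714]
contact_force: [-0.0, 0.4, -0.9]
opening: 0.567
```

```bash
python3 go.py .628 -.01 .024 90
python3 - <<'E'
from h import *
p=snap("wrist")[0];cv2.imwrite("pics/w4.png",p[:,:,::-1])
E
```

```text
clk 10.95 tcp [ 0.6309 -0.0105  0.1377] down [ 0.018 -0.001 -1.   ] yaw 89.8 roll -0.003 rows 0.0 shift [ 0.1137  0.0006 -0.0049] open 49.9 F [-0.   0.4 -0.9] q7 0.98 q [ 0.25  0.87 -0.56  1.64  0.61  0.8   0.98]
```

View pics/w4.png

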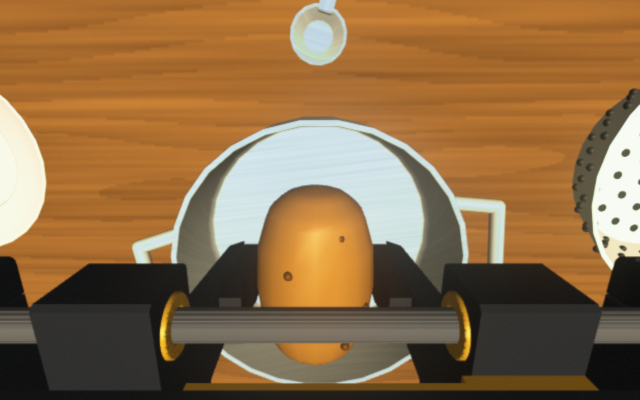

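The potato is held over the pot and centred between its walls (columns 175 to 465). Lowering now.

Request:
arm_command(plan=[[0.03,0.03,0,-0.004,0],[0.03,0.03,0,0,0],[0.03,0.03,0,0,0],[0.03,0.015,0,0,0],[0.03,0.008,0,0,0],[0.03,0.003,0,0,0],[0.03,0,0,0,0]])

```text
clock: 11.88
tool_pos: [0.6312, -0.0109, 0.023]
eef_rot: [0.001, 0.699, -0.002, 0.715]
contact_force: [-0.6, -1.0, -1.6]
opening: 0.563
```

```bash
python3 go.py .628 -.01 .022 90
```

```text
clk 11.88 tcp [ 0.6312 -0.0109  0.023 ] down [ 0.022 -0.001 -1.   ] yaw 89.8 roll -0.004 rows 0.0 shift [ 0.0009  0.0009 -0.0033] open 49.6 F [-0.6 -1.  -1.6] q7 0.87 q [ 0.19  1.02 -0.45  1.68  0.73  0.59  0.87]
```

Request:
arm_command(plan=[[0.03,0.002,0,-0.003,0],[0.03,0,0,0,0],[0.06,0,0,0,0],[0.066,0,0,0,0],[0.066,0,0,0,0],[0.066,-0.02,0,0,0],[0.066,-0.04,0,0,0],[0.066,-0.05,0,0,0],[0.066,-0.03,0,0,0],[0.066,0,0,0,0]])

```text
clock: 13.12
tool_pos: [0.6268, -0.0104, 0.1642]
eef_rot: [0.001, 0.697, -0.002, 0.717]
contact_force: [0.0, 0.1, 0.3]
opening: 0.753
```

```bash
python3 go.py .4155 -.147 .15 72
python3 - <<'E'
from h import *
p=snap("wrist")[0];cv2.imwrite("pics/w5.png",p[:,:,::-1])
E
```

```text
clk 13.12 tcp [ 0.6268 -0.0104  0.1642] down [ 0.027 -0.001 -1.   ] yaw 89.8 roll 0.31 rows 1.7 shift [ 0.0085 -0.1953 -0.159 ] open 66.3 F [0.  0.1 0.3] q7 0.99 q [ 0.26  0.83 -0.59  1.65  0.59  0.83  0.99]
```

View pics/w5.png

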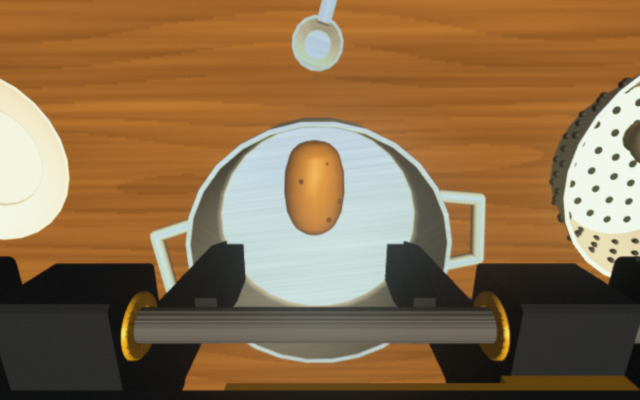

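Potato A lies in the near half of the pot at (315,188). Next is potato B.

Request:
arm_command(plan=[[0.088,0,0,0,0.155],[0.088,0,0,0,0.155],[0.088,0.001,-0.03,-0.025,0],[0.088,0.0015,-0.03,-0.025,0],[0.088,0.0015,-0.03,-0.025,0],[0.088,0.0015,-0.03,-0.025,0],[0.088,0.0015,-0.03,-0.025,0],[0.088,0.0015,-0.03,-0.025,0],[0.088,0,-0.015,-0.009,0],[0.088,0,0,0,0],[0.088,0,0,0,0]])

```text
clock: 14.55
tool_pos: [0.4157, -0.1464, 0.1476]
eef_rot: [0.111, 0.69, -0.109, 0.707]
contact_force: [1.0, 0.4, 0.2]
opening: 1.0
```

```bash
python3 wl.py .4155 -.147 .06 w6; python3 go.py .4155 -.147 .01 72
```

```text
[ 284  138   64  100 5171] rect [ 0.4138 -0.1441  0.0494  0.079 ] 74.2 pca 166.9 zmax 0.0515 mean [ 0.4089 -0.1427  0.0425]
clk 14.6 tcp [ 0.4157 -0.1463  0.1476] down [ 0.023 -0.    -1.   ] yaw 72.1 roll 0.002 rows 0.0 shift [ 0.1375 -0.0017 -0.003 ] open 87.9 F [0.2 0.2 0.2] q7 0.78 q [ 0.5   0.65 -0.42  2.21  0.69  0.39  0.78]
```

View pics/w6.png

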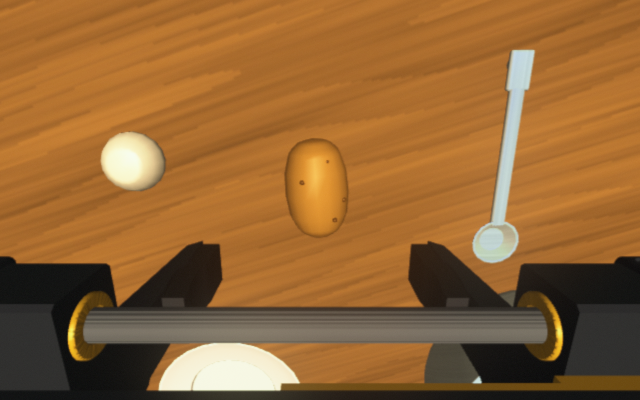

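```bash
python3 go.py .4145 -.1445 .012 74
```

```text
clk 14.6 tcp [ 0.4157 -0.1463  0.1476] down [ 0.023 -0.    -1.   ] yaw 72.1 roll -0.033 rows 0.2 shift [ 0.1355  0.0006 -0.0047] open 87.9 F [0.2 0.2 0.2] q7 0.78 q [ 0.5   0.65 -0.42  2.21  0.69  0.39  0.78]
```

Request:
arm_command(plan=[[0.088,0,0,0,-0.033],[0.088,0.03,0.0006,-0.0047,0],[0.088,0.04,0,0,0],[0.088,0.035,0,0,0],[0.088,0.02,0,0,0],[0.088,0.01,0,0,0],[0.088,0,0,0,0],[0.03,0,0,0,0],[0.03,0,0,0,0],[0.03,0,0,0,0],[0.03,0,0,0,0],[0.03,0,0,0,0]])

```text
clock: 16.1
tool_pos: [0.4138, -0.1497, 0.0406]
eef_rot: [0.096, 0.692, -0.102, 0.708]
contact_force: [0.5, -0.0, 0.1]
opening: 0.457
```

```bash
python3 go.py .712 -.01 .15 90
```

```text
clk 16.1 tcp [ 0.4138 -0.1497  0.0406] down [ 0.021 -0.011 -1.   ] yaw 73.9 roll -0.281 rows 1.5 shift [-0.1046  0.1385  0.3004] open 40.3 F [ 0.5 -0.   0.1] q7 -0.14 q [ 0.33  0.87 -0.14  2.27  1.67  0.11 -0.14]
```

The joint speed cap stopped the arm short at z = 0.041, so the jaws only closed on the potato's crown. I'll reopen and go the rest of the way down.

Request:
arm_command(plan=[[0.088,0,0,0,0],[0.088,0,0,0,0],[0.088,0,0,0,0],[0.088,0,0,0,0],[0.088,0.007,0.002,0,0],[0.088,0.007,0.002,0,0],[0.088,0.007,0,0,0],[0.088,0.007,0,0,0],[0.088,0,0,0,0]])

```text
clock: 17.23
tool_pos: [0.4151, -0.1461, 0.012]
eef_rot: [0.097, 0.693, -0.102, 0.707]
contact_force: [-0.4, 0.2, -0.5]
opening: 0.997
```

```bash
python3 go.py .4145 -.1445 .013 74;python3 wl.py .4155 -.147 .06 w7
```

```text
clk 17.23 tcp [ 0.4151 -0.1461  0.012 ] down [ 0.02 -0.01 -1.  ] yaw 73.9 roll -0.002 rows 0.0 shift [-0.001   0.0014 -0.001 ] open 87.8 F [-0.4  0.2 -0.5] q7 -0.29 q [ 0.42  0.94 -0.31  2.26  1.81  0.26 -0.29]
[  259   182   121   125 13111] rect [ 0.4012 -0.1402  0.0501  0.0532] 74.0 pca -141.2 zmax 0.0511 mean [ 0.3954 -0.139   0.0414]
[ 124  241   98   66 4002] rect [ 0.397  -0.19    0.0259  0.0129] 20.8 pca -153.8 zmax 0.0646 mean [ 0.3938 -0.1915  0.0395]
[ 408  241   93   66 3841] rect [ 0.4234 -0.1001  0.012   0.0255] 39.2 pca 124.5 zmax 0.0642 mean [ 0.4213 -0.097   0.0385]
[133 343  56  47 866] rect [ 0.4026 -0.1958  0.0171  0.0083] 8.3 pca 164.7 zmax 0.075 mean [ 0.4041 -0.1963  0.0687]
[ 281  343   82   24 1361] rect [ 0.4387 -0.1499  0.0341  0.0194] 69.0 pca 76.0 zmax 0.0496 mean [ 0.4373 -0.1496  0.0445]
[460 343  37  40 869] rect [ 0.4308 -0.0971  0.0019  0.0186] 73.3 pca 163.9 zmax 0.075 mean [ 0.4322 -0.0974  0.0687]
```

View pics/w7.png

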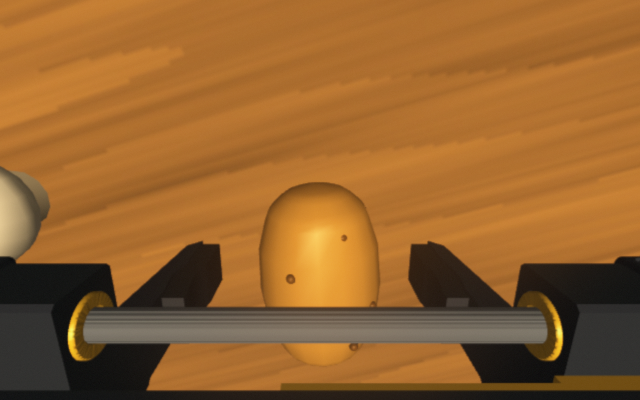

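Request:
arm_command(plan=[[0.03,0,0,0,0],[0.03,0,0,0,0],[0.03,0,0,0,0],[0.03,0,0,0,0],[0.03,0,0,0,0],[0.03,-0.02,0,0,0],[0.03,-0.02,0,0,0],[0.03,-0.03,0,0,0],[0.03,-0.03,0,0,0],[0.03,-0.03,0,0,0],[0.03,0,0,0,0]])

```text
clock: 18.65
tool_pos: [0.4132, -0.146, 0.135]
eef_rot: [0.096, 0.692, -0.103, 0.708]
contact_force: [-0.3, -0.9, -1.3]
opening: 0.567
```

```bash
python3 go.py .712 -.01 .15 90
```

```text
clk 18.65 tcp [ 0.4132 -0.146   0.135 ] down [ 0.021 -0.013 -1.   ] yaw 73.8 roll -0.283 rows 1.5 shift [-0.0106  0.1358  0.299 ] open 50.0 F [-0.3 -0.9 -1.3] q7 0.58 q [ 0.55  0.69 -0.52  2.22  0.9   0.43  0.58]
```

Request:
arm_command(plan=[[0.03,-0.011,0,0,-0.141],[0.03,0,0,0,-0.142],[0.03,0,0.016,0.035,0],[0.03,0,0.017,0.037,0],[0.03,0,0.017,0.037,0],[0.03,0,0.017,0.037,0],[0.03,0,0.017,0.037,0],[0.03,0,0.017,0.037,0],[0.03,0,0.017,0.037,0],[0.03,0,0.0178,0.042,0],[0.03,0,0,0,0],[0.03,0,0,0,0]])

```text
clock: 20.15
tool_pos: [0.7097, -0.0099, 0.1461]
eef_rot: [-0.006, 0.702, -0.005, 0.712]
contact_force: [0.1, -0.7, -0.2]
opening: 0.563
```

```bash
python3 go.py .713 -.01 .022 90
python3 - <<'E'
from h import *
p=snap("wrist")[0];cv2.imwrite("pics/w8.png",p[:,:,::-1])
E
```

```text
clk 20.15 tcp [ 0.7097 -0.0099  0.1461] down [ 0.014 -0.016 -1.   ] yaw 90.1 roll 0.002 rows 0.0 shift [0.1241 0.0018 0.0015] open 49.6 F [ 0.1 -0.7 -0.2] q7 1.0 q [ 0.26  0.98 -0.7   1.36  0.7   1.04  1.  ]
```

View pics/w8.png

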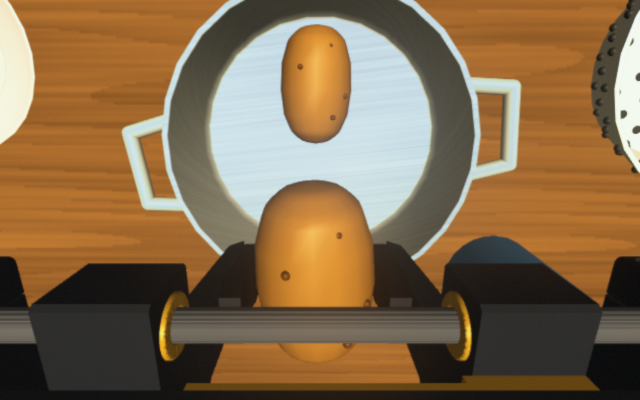

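Request:
arm_command(plan=[[0.03,0.02,0.002,0,0],[0.03,0.03,0,0,0],[0.03,0.03,0,0,0],[0.03,0.025,0,0,0],[0.03,0.013,0,0,0],[0.03,0.006,0,0,0],[0.03,0,0,0,0],[0.03,0,0,0,0]])

```text
clock: 21.2
tool_pos: [0.7142, -0.0086, 0.0254]
eef_rot: [-0.005, 0.7, -0.004, 0.714]
contact_force: [0.1, 0.5, -1.4]
opening: 0.567
```

```bash
python3 go.py .711 -.01 .02 90
```

```text
clk 21.2 tcp [ 0.7142 -0.0086  0.0254] down [ 0.02  -0.013 -1.   ] yaw 90.1 roll 0.001 rows 0.0 shift [ 0.0054 -0.0014 -0.0033] open 50.0 F [ 0.1  0.5 -1.4] q7 0.93 q [ 0.23  1.13 -0.63  1.39  0.8   0.87  0.93]
```

Request:
arm_command(plan=[[0.03,0.004,0,-0.003,0],[0.03,0.002,0,0,0],[0.03,0,0,0,0],[0.06,0,0,0,0],[0.066,0,0,0,0],[0.066,0,0,0,0],[0.066,-0.02,0,0,0],[0.066,-0.04,0,0,0],[0.066,-0.05,0,0,0],[0.066,-0.03,0,0,0],[0.066,0,0,0,0]])

```text
clock: 22.58
tool_pos: [0.71, -0.0062, 0.1628]
eef_rot: [-0.005, 0.698, -0.004, 0.716]
contact_force: [0.0, 0.1, -0.1]
opening: 0.752
```

```bash
python3 go.py .40 -.275 .16 90
python3 - <<'E'
from h import *
for n in("wrist","side"):
    p=snap(n)[0];cv2.imwrite(f"pics/{n}9.png",p[:,:,::-1])
E
```

```text
clk 22.57 tcp [ 0.71   -0.0062  0.1628] down [ 0.025 -0.012 -1.   ] yaw 90.1 roll 0.001 rows 0.0 shift [-0.0017 -0.2688 -0.3101] open 66.3 F [ 0.   0.1 -0.1] q7 1.0 q [ 0.26  0.96 -0.71  1.36  0.69  1.05  1.  ]
```

View pics/wrist9.png

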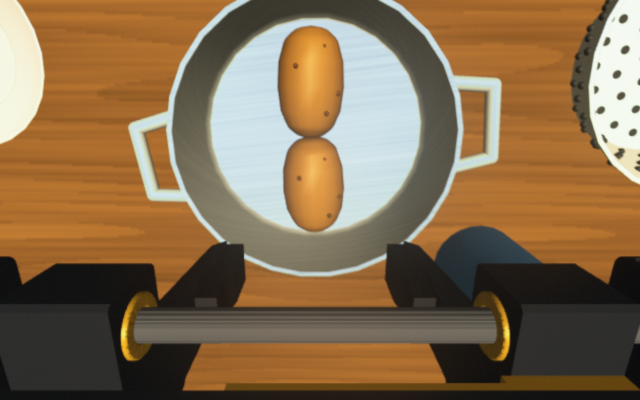

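View pics/side9.png

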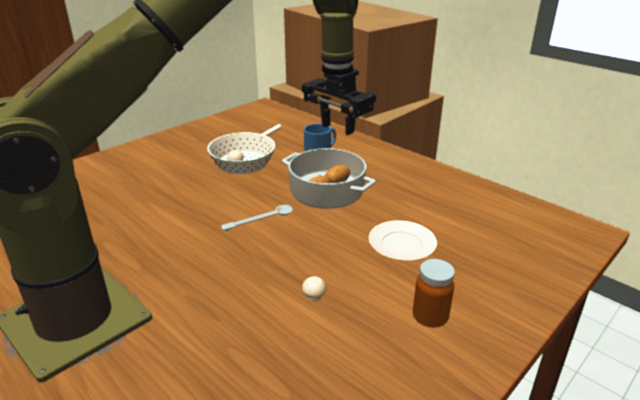

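Run:
```python
from h import *
C=[]
for n in("scene","side","wrist"):
    p,d,c,M,e=snap(n);W=cloud(p,d,c,M,e)
    k=p.astype(int);m=(k[...,0]>k[...,2]*1.7)&(np.hypot(W[...,0]-.67,W[...,1]+.01)<.1)&(W[...,2]>.007)
    q=W[m];print(n,len(q))
    for x in np.arange(.58,.77,.015):
        s=q[abs(q[:,0]-x)<.0075]
        if len(s): print("  x",x.round(3),"zmax",s[:,2].max().round(3),"y",s[:,1].mean().round(3))
```

```text
scene 5607
  x 0.58 zmax 0.604 y -0.054
  x 0.595 zmax 0.607 y -0.061
  x 0.61 zmax 0.601 y -0.067
  x 0.625 zmax 0.592 y -0.07
  x 0.64 zmax 0.581 y -0.062
  x 0.655 zmax 0.571 y -0.047
  x 0.67 zmax 0.561 y -0.038
  x 0.685 zmax 0.554 y -0.028
  x 0.7 zmax 0.547 y -0.02
  x 0.715 zmax 0.542 y -0.008
  x 0.73 zmax 0.534 y -0.009
  x 0.745 zmax 0.525 y -0.01
  x 0.76 zmax 0.514 y -0.011
side 1853
  x 0.595 zmax 0.076 y -0.055
  x 0.61 zmax 0.06 y -0.014
  x 0.625 zmax 0.49 y -0.022
  x 0.64 zmax 0.49 y -0.025
  x 0.655 zmax 0.488 y -0.027
  x 0.67 zmax 0.485 y -0.012
  x 0.685 zmax 0.482 y -0.02
  x 0.7 zmax 0.46 y -0.031
  x 0.715 zmax 0.457 y -0.028
  x 0.73 zmax 0.472 y -0.031
  x 0.745 zmax 0.471 y -0.021
  x 0.76 zmax 0.027 y 0.036
wrist 20316
  x 0.595 zmax 0.051 y -0.011
  x 0.61 zmax 0.055 y -0.011
  x 0.625 zmax 0.056 y -0.011
  x 0.64 zmax 0.056 y -0.011
  x 0.655 zmax 0.054 y -0.011
  x 0.67 zmax 0.242 y -0.006
  x 0.685 zmax 0.256 y 0.008
  x 0.7 zmax 0.24 y -0.009
  x 0.715 zmax 0.224 y -0.004
  x 0.73 zmax 0.054 y -0.008
  x 0.745 zmax 0.05 y -0.008
  x 0.76 zmax 0.008 y -0.004
```

Depth shows both potatoes lying flat with tops at about 55 mm, centred near x = 0.628 and 0.713. Next is mushroom B.

Request:
arm_command(plan=[[0.088,0,-0.027,-0.0355,0],[0.088,0,-0.027,-0.0355,0],[0.088,0,-0.027,-0.0355,0],[0.088,0,-0.027,-0.0355,0],[0.088,0,-0.027,-0.0355,0],[0.088,0,-0.027,-0.0355,0],[0.088,0,-0.027,-0.0355,0],[0.088,0,-0.027,-0.0355,0],[0.088,0,-0.027,-0.0355,0],[0.088,0,-0.027,-0.0355,0],[0.088,0,0,0,0],[0.088,0,0,0,0]])

```text
clock: 24.32
tool_pos: [0.3541, -0.2771, 0.1552]
eef_rot: [-0.005, 0.701, -0.004, 0.714]
contact_force: [-1.0, 0.4, -0.3]
opening: 1.001
```

```bash
python3 wl.py .351 -.277 .06 w10; python3 go.py .351 -.277 .006 90
```

```text
[ 292  155   57   56 2482] rect [ 0.3493 -0.2745  0.046   0.0462] 89.8 pca 89.4 zmax 0.0436 mean [ 0.3463 -0.2745  0.0357]
clk 24.38 tcp [ 0.3546 -0.2768  0.1553] down [ 0.019 -0.012 -1.   ] yaw 90.2 roll 0.003 rows 0.0 shift [ 0.1492  0.0016 -0.0065] open 88.0 F [ 0.5  0.5 -0.5] q7 1.21 q [ 1.    0.69 -0.7   2.17  0.88  0.57  1.21]
```

View pics/w10.png

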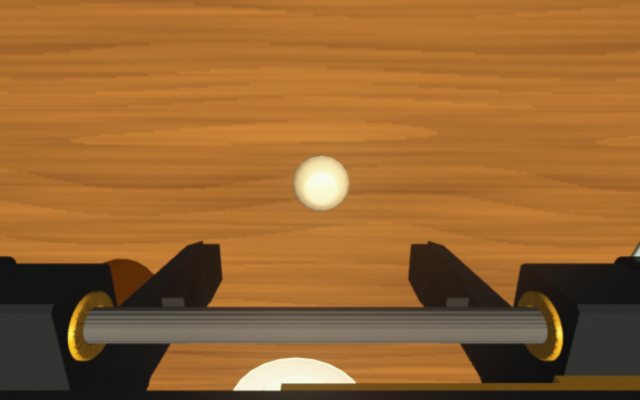

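Request:
arm_command(plan=[[0.088,0.02,0.0035,-0.0075,0],[0.088,0.025,0,0,0],[0.088,0.025,0,0,0],[0.088,0.02,0,0,0],[0.088,0.015,0,0,0],[0.088,0.015,0,0,0],[0.088,0.012,0,0,0],[0.088,0.009,0,0,0],[0.088,0.004,0,0,0],[0.088,0,0,0,0],[0.088,0,0,0,0]])

```text
clock: 25.75
tool_pos: [0.3489, -0.2758, 0.0105]
eef_rot: [-0.005, 0.701, -0.004, 0.714]
contact_force: [-0.4, 0.7, 0.3]
opening: 0.995
```

```bash
python3 go.py .350 -.275 .006 90
```

```text
clk 25.75 tcp [ 0.3489 -0.2758  0.0105] down [ 0.018 -0.013 -1.   ] yaw 90.1 roll 0.002 rows 0.0 shift [0.0045 0.0009 0.001 ] open 87.7 F [-0.4  0.7  0.3] q7 0.43 q [ 0.81  0.96 -0.39  2.25  1.71  0.32  0.43]
```

Request:
arm_command(plan=[[0.088,0.004,0.0009,0.001,0],[0.088,0,0,0,0],[0.03,0,0,0,0],[0.03,0,0,0,0],[0.03,0,0,0,0],[0.03,0,0,0,0],[0.03,0,0,0,0]], force=15)

```text
clock: 26.62
tool_pos: [0.3496, -0.2751, 0.0063]
eef_rot: [-0.005, 0.701, -0.004, 0.713]
contact_force: [0.4, 1.5, 1.1]
opening: 0.518
```

```bash
python3 go.py .646 .273 .16 90
```

```text
clk 26.62 tcp [ 0.3496 -0.2751  0.0063] down [ 0.018 -0.013 -1.   ] yaw 90.1 roll 0.001 rows 0.0 shift [-0.1555  0.5461  0.2993] open 45.6 F [0.4 1.5 1.1] q7 0.41 q [ 0.81  0.97 -0.4   2.25  1.73  0.33  0.41]
```

Request:
arm_command(plan=[[0.03,-0.015,0,0,0],[0.03,-0.02,0,0,0],[0.03,-0.03,0,0,0],[0.03,-0.03,0,0,0],[0.03,-0.03,0,0,0],[0.03,-0.03,0,0,0],[0.03,0,0.02,0.01,0],[0.03,0,0.04,0.022,0],[0.03,0,0.04,0.022,0],[0.03,0,0.04,0.022,0],[0.03,0,0.04,0.022,0],[0.03,0,0.04,0.022,0]])

```text
clock: 28.12
tool_pos: [0.4668, -0.052, 0.1565]
eef_rot: [-0.006, 0.701, -0.005, 0.713]
contact_force: [-0.3, -0.6, -0.1]
opening: 0.518
```

```bash
python3 go.py .646 .273 .15 90
```

```text
clk 28.12 tcp [ 0.4668 -0.052   0.1565] down [ 0.017 -0.014 -1.   ] yaw 90.1 roll 0.001 rows 0.0 shift [0.0049 0.3251 0.1792] open 45.6 F [-0.3 -0.6 -0.1] q7 0.79 q [ 0.37  0.68 -0.59  2.11  0.76  0.56  0.79]
```

Request:
arm_command(plan=[[0.03,0,0.04,0.022,0],[0.03,0,0.04,0.022,0],[0.03,0,0.04,0.022,0],[0.03,0,0.04,0.022,0],[0.03,0,0.04,0.022,0],[0.03,0,0.04,0.022,0],[0.03,0,0.04,0.022,0],[0.03,0,0.03,0.018,0],[0.03,0,0.015,0.007,0],[0.03,0,0,0,0],[0.03,0,0,0,0]])

```text
clock: 29.5
tool_pos: [0.6446, 0.2705, 0.1547]
eef_rot: [-0.006, 0.701, -0.005, 0.713]
contact_force: [-0.7, 0.2, -0.0]
opening: 0.517
```

```bash
python3 go.py .646 .273 .014 90
python3 - <<'E'
from h import *
p=snap("wrist")[0];cv2.imwrite("pics/w11.png",p[:,:,::-1])
E
python3 loc2.py | grep -E "^(sieve|pot|sau|mug|jar)"
```

```text
clk 29.5 tcp [0.6446 0.2705 0.1547] down [ 0.016 -0.016 -1.   ] yaw 90.0 roll 0.001 rows 0.0 shift [ 0.1406  0.0047 -0.0009] open 45.5 F [-0.7  0.2 -0. ] q7 0.64 q [-0.19  0.94 -0.61  1.39  0.61  1.    0.64]
potA 0 [0. 0.] [0. 0.] rectang 0.0 long axis nan
potA 1 [0. 0.] [0. 0.] rectang 0.0 long axis nan
  avg = a.mean(axis, **keepdims_kw)
  ret = um.true_divide(
loc2.py:13: RuntimeWarning: Degrees of freedom <= 0 for slice
  ev,V=np.linalg.eigh(np.cov(P[:,:2].T));print(nm,i,np.round([cx,cy],4),np.round([w,h],3),"rectang",round(a,1),"long axis",np.degrees(np.arctan2(V[1,1],V[0,1])).round(1))
  c *= np.true_divide(1, fact)
  c *= np.true_divide(1, fact)
Traceback (most recent call last):
  File "loc2.py", line 15, in <module>
    T=P[P[:,2]>P[:,2].max()-.012]
               ~~~~~~~~~~^^
ValueError: zero-size array to reduction operation maximum which has no identity
```

View pics/w11.png

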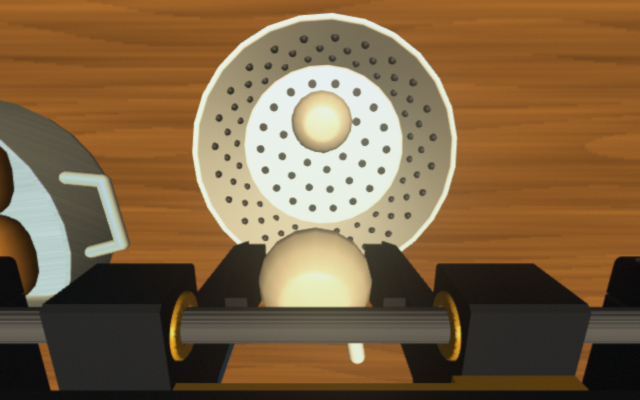

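Mushroom A stands in the sieve at (322,122), and mushroom B is held over the far half. Lowering it.

Request:
arm_command(plan=[[0.03,0.02,0.004,0,0],[0.03,0.03,0.0007,0,0],[0.03,0.03,0,0,0],[0.03,0.03,0,0,0],[0.03,0.02,0,0,0],[0.03,0.01,0,0,0],[0.03,0,0,0,0],[0.03,0,0,0,0]])

```text
clock: 30.65
tool_pos: [0.6481, 0.2753, 0.0162]
eef_rot: [-0.005, 0.7, -0.004, 0.714]
contact_force: [0.3, -0.8, -0.7]
opening: 0.523
```

```bash
python3 go.py .646 .273 .013 90
```

```text
clk 30.65 tcp [0.6481 0.2753 0.0162] down [ 0.019 -0.013 -1.   ] yaw 90.1 roll 0.001 rows 0.0 shift [ 0.0032 -0.0022 -0.0022] open 46.1 F [ 0.3 -0.8 -0.7] q7 0.56 q [-0.23  1.11 -0.53  1.42  0.71  0.79  0.56]
```

Request:
arm_command(plan=[[0.03,0.0035,-0.0015,-0.002,0],[0.03,0,0,0,0],[0.05,0,0,0,0],[0.058,0,0,0,0],[0.058,0,0,0,0],[0.058,0,0,0,0],[0.058,-0.02,0,0,0],[0.058,-0.03,0,0,0],[0.058,-0.04,0,0,0],[0.058,-0.04,0,0,0],[0.058,-0.02,0,0,0]])

```text
clock: 32.02
tool_pos: [0.6439, 0.2763, 0.1654]
eef_rot: [-0.004, 0.7, -0.004, 0.714]
contact_force: [-0.3, 0.5, -0.4]
opening: 0.661
```

```bash
python3 go.py .45 .02 .17 75
python3 - <<'E'
from h import *
p=snap("wrist")[0];cv2.imwrite("pics/w12.png",p[:,:,::-1])
E
```

```text
clk 32.02 tcp [0.6439 0.2763 0.1654] down [ 0.021 -0.011 -1.   ] yaw 90.1 roll 0.263 rows 1.4 shift [-0.0058 -0.2978 -0.1209] open 58.3 F [-0.3  0.5 -0.4] q7 0.64 q [-0.19  0.93 -0.61  1.38  0.6   1.01  0.64]
```

View pics/w12.png

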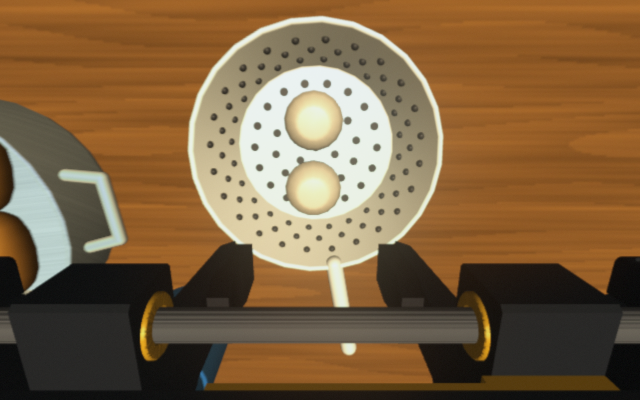

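Both mushrooms stand in the sieve at (314,120) and (314,187). The spoon is next.

Request:
arm_command(plan=[[0.058,0,0,0,0.131],[0.05,0,0,0,0.132],[0.04,0,-0.037,-0.015,0],[0.04,0,-0.037,-0.015,0],[0.04,0,-0.037,-0.015,0],[0.04,0,-0.037,-0.015,0],[0.04,0,-0.037,-0.015,0],[0.04,0,-0.037,-0.015,0],[0.04,0,-0.037,-0.015,0],[0.04,0,-0.037,-0.015,0],[0.04,0,0,0,0],[0.04,0,0,0,0]])

```text
clock: 33.58
tool_pos: [0.4511, 0.0211, 0.1617]
eef_rot: [0.088, 0.694, -0.096, 0.708]
contact_force: [-0.0, 1.0, -0.1]
opening: 0.455
```

```bash
cat > spoon.py <<'E'
from h import *
import sys
p,d,c,M,e=snap("wrist");cv2.imwrite(f"pics/{sys.argv[1]}.png",p[:,:,::-1])
zc=float(sys.argv[2]) if len(sys.argv)>2 else .011
k=p.astype(int);m=((k[...,2]>k[...,0]*.75)&(k.sum(2)>300)).astype(np.uint8);m[235:]=0
kk,l,st,ce=cv2.connectedComponentsWithStats(m)
for i in range(1,kk):
    if st[i,4]<300: continue
    v,u=np.nonzero(l==i);q=np.array([ray(c,M,e,a,b,zc)[:2] for a,b in zip(u,v)])
    mu=q.mean(0);V=np.linalg.eigh(np.cov(q.T))[1][:,1];V*=np.sign(V[0]);t=(q-mu)@V;n=np.array([-V[1],V[0]]);w=(q-mu)@n
    (cx,cy),(W,H),a=cv2.minAreaRect(q.astype(np.float32))
    print(st[i],"rect",np.round([cx,cy,W,H],4),a,"pca ang",np.degrees(np.arctan2(V[1],V[0])).round(2),"mid",(mu+V*(t.min()+t.max())/2).round(4),"len",np.ptp(t).round(4))
    for s in np.linspace(t.min()+.005,t.max()-.005,10):
        z=abs(t-s)<.004;print("  ",np.round(s-(t.min()+t.max())/2,3),"ctr",(q[z].mean(0)).round(4),"w",np.ptp(w[z]).round(4))
E
python3 spoon.py w13;python3 go.py .459 .008 .004 75
```

```text
[ 297   75   22  160 2339] rect [0.4297 0.0164 0.0172 0.139 ] 71.83381652832031 pca ang -16.7 mid [0.43   0.0177] len 0.1389
   -0.064 ctr [0.3683 0.0363] w 0.0164
   -0.05 ctr [0.382  0.0322] w 0.0173
   -0.036 ctr [0.3955 0.0278] w 0.0102
   -0.021 ctr [0.4095 0.0242] w 0.0104
   -0.007 ctr [0.4231 0.0194] w 0.0105
   0.007 ctr [0.4366 0.0157] w 0.0106
   0.021 ctr [0.4505 0.0118] w 0.0108
   0.036 ctr [0.4643 0.0076] w 0.01
   0.05 ctr [0.4779 0.0033] w 0.0111
   0.064 ctr [ 0.4919 -0.0011] w 0.0103
[590 205  50  30 831] rect [0.5556 0.2773 0.0448 0.0281] 75.21690368652344 pca ang -84.92 mid [0.5611 0.2741] len 0.0443
   -0.017 ctr [0.5601 0.2911] w 0.029
   -0.013 ctr [0.5604 0.2875] w 0.027
   -0.01 ctr [0.5607 0.2838] w 0.025
   -0.006 ctr [0.5607 0.2799] w 0.023
   -0.002 ctr [0.5609 0.276 ] w 0.0207
   0.002 ctr [0.5609 0.2723] w 0.0187
   0.006 ctr [0.5612 0.2686] w 0.0157
   0.01 ctr [0.5617 0.265 ] w 0.013
   0.013 ctr [0.5622 0.2613] w 0.0097
   0.017 ctr [0.5627 0.2579] w 0.0074
clk 33.62 tcp [0.4514 0.0215 0.1617] down [ 0.018 -0.013 -1.   ] yaw 75.1 roll 0.001 rows 0.0 shift [ 0.158  -0.0099  0.0076] open 39.8 F [-0.6  0.2  0.7] q7 0.42 q [ 0.16  0.64 -0.51  2.16  0.7   0.5   0.42]
```

View pics/w13.png

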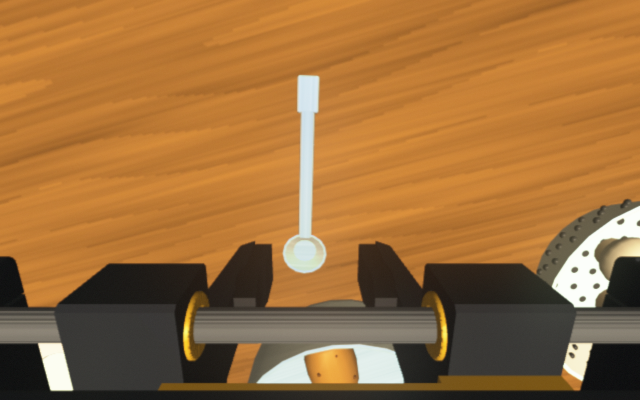

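```bash
python3 go.py .459 .009 .02 73.3
```

```text
clk 33.62 tcp [0.4514 0.0215 0.1617] down [ 0.018 -0.013 -1.   ] yaw 75.1 roll 0.031 rows 0.2 shift [ 0.142  -0.0089  0.008 ] open 39.8 F [-0.6  0.2  0.7] q7 0.42 q [ 0.16  0.64 -0.51  2.16  0.7   0.5   0.42]
```

Request:
arm_command(plan=[[0.04,0,0,0,0.031],[0.04,0.02,-0.0089,0.008,0],[0.04,0.025,0,0,0],[0.04,0.025,0,0,0],[0.04,0.02,0,0,0],[0.04,0.02,0,0,0],[0.04,0.017,0,0,0],[0.04,0.01,0,0,0],[0.04,0.005,0,0,0],[0.04,0,0,0,0],[0.04,0,0,0,0]])

```text
clock: 35.0
tool_pos: [0.459, 0.008, 0.0207]
eef_rot: [0.099, 0.693, -0.107, 0.706]
contact_force: [0.3, -0.3, 0.6]
opening: 0.454
```

```bash
python3 spoon.py w14;python3 go.py .459 .009 .003 73.3
```

```text
[ 296   30   42  205 6255] rect [0.4066 0.0249 0.0171 0.0896] 73.98616790771484 pca ang -16.66 mid [0.4066 0.0245] len 0.0895
   -0.04 ctr [0.3684 0.0359] w 0.0169
   -0.031 ctr [0.377  0.0335] w 0.0172
   -0.022 ctr [0.3853 0.0309] w 0.0167
   -0.013 ctr [0.3936 0.0284] w 0.0168
   -0.004 ctr [0.4022 0.0257] w 0.0111
   0.004 ctr [0.4106 0.0234] w 0.0108
   0.013 ctr [0.4192 0.0207] w 0.0106
   0.022 ctr [0.4278 0.0181] w 0.0107
   0.031 ctr [0.436  0.0157] w 0.0109
   0.04 ctr [0.4447 0.0132] w 0.011
clk 35.05 tcp [0.459  0.0079 0.0208] down [ 0.016 -0.014 -1.   ] yaw 73.2 roll -0.002 rows 0.0 shift [ 0.0178  0.0012 -0.0006] open 39.7 F [0.6 0.7 1. ] q7 -0.32 q [-0.11  0.91 -0.03  2.21  1.47  0.04 -0.32]
```

View pics/w14.png

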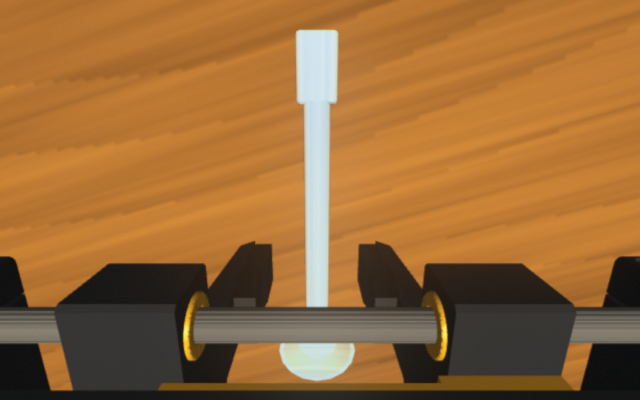

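The handle runs straight between the fingers at columns 305 to 330. Going the last bit down slowly.

Request:
arm_command(plan=[[0.04,0.004,0.001,0,0],[0.04,0.004,0,0,0],[0.04,0.004,0,0,0],[0.04,0.003,0,0,0],[0.04,0.0025,0,0,0],[0.04,0,0,0,0]])

```text
clock: 35.8
tool_pos: [0.4591, 0.0082, 0.0029]
eef_rot: [0.099, 0.693, -0.107, 0.706]
contact_force: [-0.3, 0.1, -0.1]
opening: 0.454
```

```bash
python3 go.py .459 .009 .003 73.3
```

```text
clk 35.8 tcp [0.4591 0.0082 0.0029] down [ 0.015 -0.014 -1.   ] yaw 73.2 roll -0.001 rows 0.0 shift [-0.0001  0.0007 -0.0003] open 40.0 F [-0.3  0.1 -0.1] q7 -0.54 q [-0.02  0.95 -0.18  2.2   1.7   0.16 -0.54]
```

Request:
arm_command(plan=[[0.005,0,0,0,0],[0.005,0,0,0,0],[0.005,0,0,0,0],[0.005,0,0,0,0],[0.005,0,0,0,0],[0.005,-0.01,0,0,0],[0.005,-0.015,0,0,0],[0.005,-0.02,0,0,0],[0.005,0,0,0,0]], force=30)

```text
clock: 36.92
tool_pos: [0.4591, 0.0088, 0.0471]
eef_rot: [0.1, 0.693, -0.107, 0.706]
contact_force: [-0.6, -1.2, 0.6]
opening: 0.123
```

```bash
python3 spoon.py w15 .055;python3 go.py .6158 -.3 .1 73.3
python3 - <<'E'
from h import *
p=snap("side")[0];cv2.imwrite("pics/s15.png",cv2.resize(p[120:320,150:450],None,fx=2.5,fy=2.5)[:,:,::-1])
E
```

```text
[ 291   21   48  214 7503] rect [0.4029 0.0259 0.0172 0.0821] 73.22828674316406 pca ang -16.8 mid [0.4029 0.0258] len 0.0821
   -0.036 ctr [0.3684 0.0362] w 0.0171
   -0.028 ctr [0.3759 0.034 ] w 0.017
   -0.02 ctr [0.3836 0.0316] w 0.017
   -0.012 ctr [0.391  0.0295] w 0.0167
   -0.004 ctr [0.3991 0.027 ] w 0.011
   0.004 ctr [0.4067 0.0246] w 0.0108
   0.012 ctr [0.4144 0.0223] w 0.011
   0.02 ctr [0.422  0.0201] w 0.0111
   0.028 ctr [0.4297 0.0178] w 0.0109
   0.036 ctr [0.4373 0.0154] w 0.0111
clk 36.98 tcp [0.4589 0.0087 0.0465] down [ 0.017 -0.013 -1.   ] yaw 73.2 roll -0.002 rows 0.0 shift [-0.0468 -0.251   0.24  ] open 11.3 F [-1.4  0.6 -0.1] q7 -0.05 q [ 0.02  0.86 -0.24  2.2   1.2   0.21 -0.05]
```

View pics/w15.png

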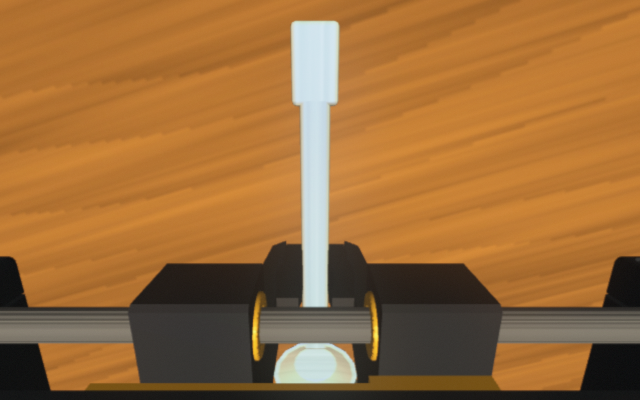

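View pics/s15.png

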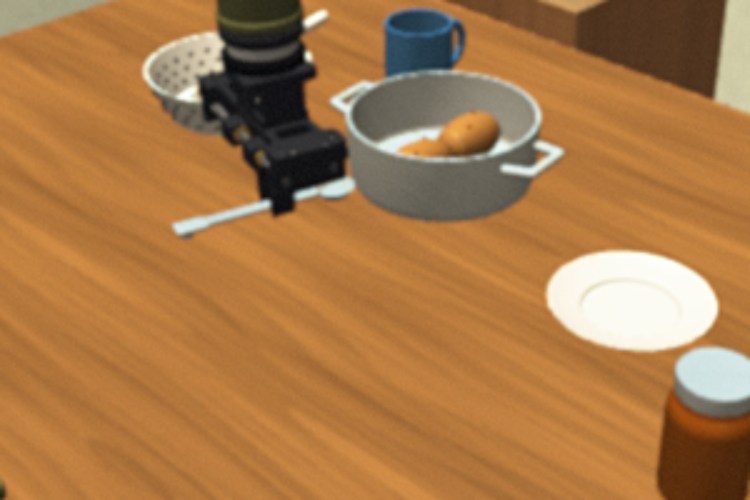

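The spoon is held level and stays aligned with the gripper. Lifting it higher and carrying it to the saucer.

Request:
arm_command(plan=[[0.005,-0.03,0,0,0],[0.005,-0.04,0,0,0],[0.005,-0.02,-0.01,0,0],[0.005,0,-0.03,0.02,0],[0.005,0,-0.03,0.03,0],[0.005,0,-0.03,0.03,0],[0.005,0,-0.03,0.03,0],[0.005,0,-0.03,0.03,0],[0.005,0,-0.03,0.03,0],[0.005,0,-0.03,0.03,0],[0.005,0,-0.02,0.025,0],[0.005,0,-0.01,0.015,0]])

```text
clock: 38.52
tool_pos: [0.6147, -0.3013, 0.1409]
eef_rot: [0.099, 0.694, -0.109, 0.705]
contact_force: [0.1, 0.1, -0.2]
opening: 0.128
```

Request:
arm_command(plan=[[0.005,0,0,0,0],[0.005,0,0,0,0]])

```text
clock: 38.78
tool_pos: [0.6141, -0.2974, 0.1422]
eef_rot: [0.098, 0.694, -0.107, 0.705]
contact_force: [0.4, 0.8, -0.7]
opening: 0.127
```

```bash
python3 go.py .6157 -.3008 .02 73.3
python3 - <<'E'
from h import *
C=[]
for n in("scene","side","wrist"):
    p,d,c,M,e=snap(n);cv2.imwrite(f"pics/{n}16.png",p[:,:,::-1]);W=cloud(p,d,c,M,e).reshape(-1,3)
    m=(np.hypot(W[:,0]-.606,W[:,1]+.298)<.1)&(W[:,2]>.014)&(W[:,2]<.03);q=W[m]
    A=np.c_[2*q[:,:2],np.ones(len(q))];s=np.linalg.lstsq(A,(q[:,:2]**2).sum(1),rcond=None)[0]
    print(n,s[:2].round(4),np.sqrt(s[2]+s[:2]@s[:2]).round(4),q[:,:2].min(0).round(4),q[:,:2].max(0).round(4))
E
```

```text
clk 38.77 tcp [ 0.6141 -0.2974  0.1422] down [ 0.014 -0.014 -1.   ] yaw 73.3 roll 0.0 rows 0.0 shift [ 0.1222 -0.0016  0.0004] open 11.2 F [ 0.4  0.8 -0.7] q7 1.11 q [ 0.72  0.95 -0.7   1.46  0.71  0.97  1.11]
scene [ 0.6064 -0.2977] 0.0677 [ 0.5357 -0.3717] [ 0.6822 -0.2242]
side [ 0.607  -0.2983] 0.0663 [ 0.5326 -0.373 ] [ 0.6826 -0.2236]
wrist [ 0.6056 -0.2973] 0.0697 [ 0.5314 -0.3719] [ 0.6771 -0.2229]
```

View pics/wrist16.png

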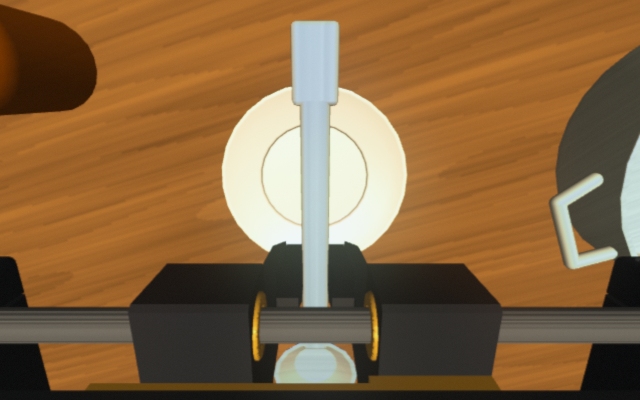

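View pics/side16.png

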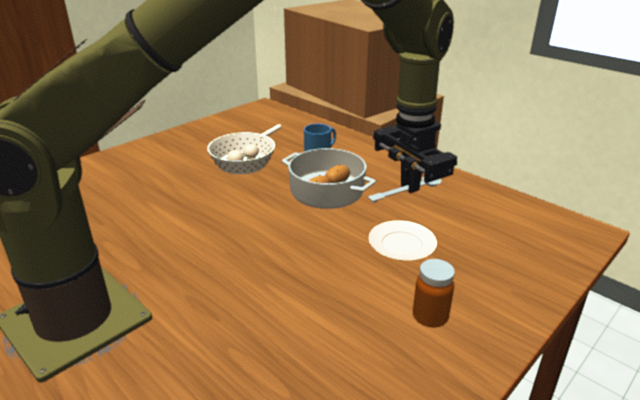

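The saucer is centred at (0.606, -0.298) from all three views, and the spoon is over it. Lowering.

Request:
arm_command(plan=[[0.005,0.02,-0.001,0,0],[0.005,0.03,0,0,0],[0.005,0.025,0,0,0],[0.005,0.02,0,0,0],[0.005,0.012,0,0,0],[0.005,0.006,0,0,0],[0.005,0.002,0,0,0],[0.005,0,0,0,0]])

```text
clock: 39.92
tool_pos: [0.6168, -0.3012, 0.029]
eef_rot: [0.099, 0.693, -0.107, 0.706]
contact_force: [-0.1, -1.1, -0.4]
opening: 0.129
```

```bash
python3 go.py .6157 -.3008 .02 73.3
```

```text
clk 39.92 tcp [ 0.6168 -0.3012  0.029 ] down [ 0.017 -0.015 -1.   ] yaw 73.2 roll -0.001 rows 0.0 shift [ 0.0089  0.0002 -0.0013] open 11.3 F [-0.1 -1.1 -0.4] q7 1.03 q [ 0.69  1.1  -0.62  1.49  0.82  0.8   1.03]
```

Request:
arm_command(plan=[[0.005,0.003,0,-0.001,0],[0.005,0.002,0,0,0],[0.005,0.002,0,0,0],[0.005,0,0,0,0],[0.005,0,0,0,0]])

```text
clock: 40.55
tool_pos: [0.6155, -0.3009, 0.0213]
eef_rot: [0.099, 0.693, -0.107, 0.706]
contact_force: [0.6, 0.4, -0.4]
opening: 0.127
```

```bash
python3 go.py .6157 -.3008 .02 73.3
python3 - <<'E'
from h import *
p=snap("side")[0];cv2.imwrite("pics/s17.png",cv2.resize(p[150:270,340:480],None,fx=5,fy=5)[:,:,::-1])
E
```

```text
clk 40.55 tcp [ 0.6155 -0.3009  0.0213] down [ 0.016 -0.014 -1.   ] yaw 73.2 roll -0.001 rows 0.0 shift [0.0013 0.0002 0.0001] open 11.2 F [ 0.6  0.4 -0.4] q7 1.02 q [ 0.69  1.1  -0.62  1.5   0.82  0.79  1.02]
```

View pics/s17.png

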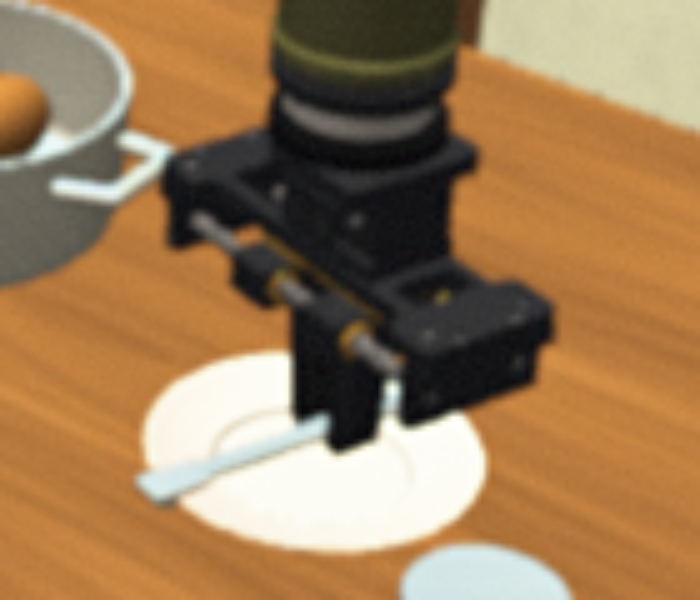

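Request:
arm_command(plan=[[0.005,0.001,0,0,0],[0.005,0.001,0,0,0],[0.005,0.001,0,0,0],[0.005,0,0,0,0],[0.005,0,0,0,0]])

```text
clock: 41.22
tool_pos: [0.6154, -0.3009, 0.0187]
eef_rot: [0.099, 0.693, -0.107, 0.706]
contact_force: [-3.1, 0.8, 5.7]
opening: 0.125
```

```bash
python3 go.py .6157 -.3008 .02 73.3
```

```text
clk 41.23 tcp [ 0.6154 -0.3009  0.0187] down [ 0.016 -0.015 -1.   ] yaw 73.2 roll -0.001 rows 0.0 shift [-0.0013  0.0002  0.0003] open 11.0 F [-3.1  0.8  5.7] q7 1.02 q [ 0.69  1.11 -0.61  1.5   0.83  0.79  1.02]
```

The force rose to 5.7 N, so the spoon is in contact. Releasing it gently and backing off.

Request:
arm_command(plan=[[0.013,-0.0005,0,0,0],[0.016,0,0,0,0],[0.022,0,0,0,0],[0.03,0,0,0,0],[0.034,0,0,0,0],[0.034,0,0,0,0],[0.034,-0.01,0,0,0],[0.034,-0.03,0,0,0],[0.034,-0.04,0,0,0],[0.034,-0.05,0,0,0],[0.034,-0.05,0,0,0],[0.034,0,0,0,0]])

```text
clock: 42.72
tool_pos: [0.6156, -0.2984, 0.2044]
eef_rot: [0.099, 0.69, -0.108, 0.709]
contact_force: [-0.1, -0.1, 0.7]
opening: 0.386
```

Request:
arm_command(plan=[[0.034,0,0,-0.04,0],[0.034,0,0,-0.04,0],[0.034,0,0,-0.04,0],[0.034,0,0,0,0],[0.034,0,0,0,0]])

```text
clock: 43.35
tool_pos: [0.4985, -0.2641, 0.1964]
eef_rot: [0.099, 0.693, -0.107, 0.706]
contact_force: [0.4, 0.6, 0.8]
opening: 0.39
```

```bash
python3 go.py .6157 -.3008 .02 73.3
python3 - <<'E'
from h import *
def fit(q):
    A=np.c_[2*q[:,:2],np.ones(len(q))];s=np.linalg.lstsq(A,(q[:,:2]**2).sum(1),rcond=None)[0];return np.round([*s[:2],np.sqrt(s[2]+s[:2]@s[:2])],4)
for n in("scene","side"):
    p,d,c,M,e=snap(n);cv2.imwrite(f"pics/{n}18.png",p[:,:,::-1]);W=cloud(p,d,c,M,e).reshape(-1,3);k=p.reshape(-1,3).astype(int)
    def sel(x,y,r_,a,b): return (np.hypot(W[:,0]-x,W[:,1]-y)<r_)&(W[:,2]>a)&(W[:,2]<b)
    print(n,"pot",fit(W[sel(.67,-.01,.115,.073,.085)]),"sieve",fit(W[sel(.6176,.273,.11,.052,.065)]),"saucer",fit(W[sel(.606,-.298,.075,.014,.022)]),"mug",fit(W[sel(.796,.148,.06,.085,.1)]),"jar",W[sel(.4665,-.4666,.06,.1,.13)].mean(0))
    m=sel(.606,-.298,.12,.005,.06)&(k[:,2]>k[:,0]*.93);q=W[m]
    if len(q)>20:
        (cx,cy),(w,h),a=cv2.minAreaRect(q[:,:2].astype(np.float32));print("  spoon",len(q),np.round([cx,cy,w,h],4),round(a,1),q[:,2].min(),q[:,2].max())
E
```

```text
clk 43.35 tcp [ 0.4985 -0.2641  0.1964] down [ 0.016 -0.015 -1.   ] yaw 73.2 roll -0.002 rows 0.0 shift [0.1788 0.0002 0.1193] open 34.4 F [0.4 0.6 0.8] q7 1.03 q [ 0.83  0.75 -0.75  1.8   0.68  0.85  1.03]
scene pot [ 0.6704 -0.0088  0.0976] sieve [0.6168 0.2739 0.0925] saucer [ 0.6061 -0.2977  0.0674] mug [0.7964 0.1481 0.0376] jar [ 0.46773739 -0.46641184  0.10943935]
  spoon 334 [ 0.6019 -0.3043  0.1614  0.0823] 3.2 0.0050592528331459 0.032379624582221433
side pot [ 0.6699 -0.0103  0.0974] sieve [0.6165 0.2723 0.092 ] saucer [ 0.6069 -0.298   0.0661] mug [0.7959 0.1478 0.0377] jar [ 0.45917915 -0.47063811  0.11040791]
  spoon 1616 [ 0.6102 -0.2973  0.1416  0.1411] 31.5 0.0050246150594427386 0.03283573308753063
```

View pics/scene18.png

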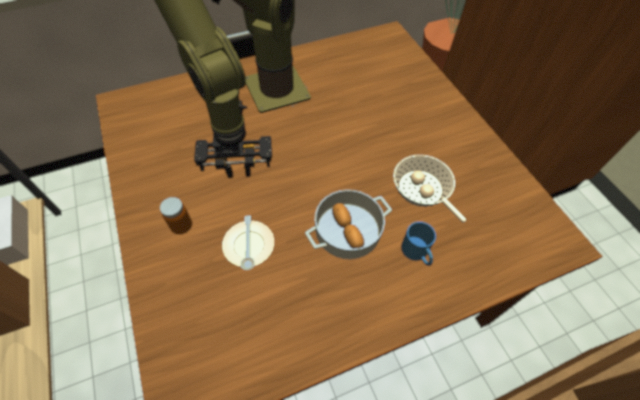

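View pics/side18.png

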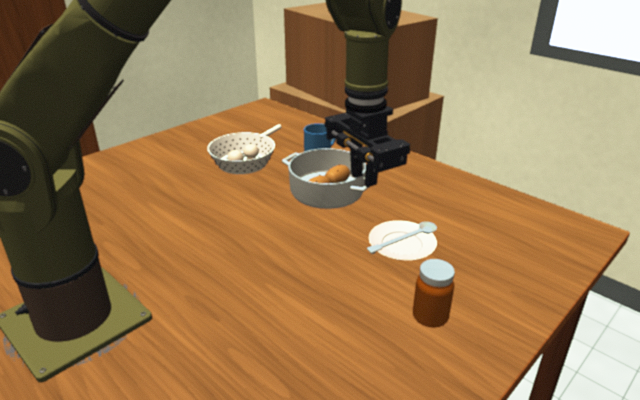

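The spoon lies across the saucer, from (369,249) to (437,227) in the side view. I'll check its middle by casting rays at the two ends.

Run:
```python
from h import *
for n,a,b in(("side",(369,249),(437,227)),("scene",(248,215.5),(247.5,270.5))):
    c=r.calibration(n);M=R.from_quat(c["orientation"]).as_matrix();e=np.array(c["eye"])
    A=ray(c,M,e,*a,.02);B=ray(c,M,e,*b,.024);m=(A+B)/2;print(n,A.round(3),B.round(3),"mid",m.round(3),"len",np.linalg.norm(A-B).round(3),"off",np.linalg.norm(m[:2]-[.6065,-.298]).round(4))
print(r.finish_job())
```

```text
side [ 0.525 -0.27   0.02 ] [ 0.694 -0.331  0.024] mid [ 0.61  -0.3    0.022] len 0.18 off 0.004
scene [ 0.518 -0.271  0.02 ] [ 0.691 -0.324  0.024] mid [ 0.604 -0.298  0.022] len 0.181 off 0.0022
the job is handed in; nothing more can be done
None
```

Both potatoes are in the pot, both mushrooms are in the sieve, and the spoon lies bowl up across the saucer. I handed the job in at about 43 s; no verdict was reported.

**Placing checks:**
- **Potatoes:** depth showed them lying flat, one behind the other, each about 43 mm from the pot's axis.
- **Mushrooms:** they stand on the sieve floor, each about 28 mm from its centre.
- **Spoon:** its middle is 2 to 4 mm from the saucer's centre in two views, and its length measured 180 mm as it should.

**Containers, jar and mug:** the pot, sieve, saucer and mug were within about 1 mm of where they started, and the jar was unmoved within measuring error. The gripper was clear of everything.

**Went wrong or weak:**
- **Potato B:** the first grasp closed too high because the arm was slowed on the way down. I reopened it, went lower and gripped it again.
- **Tool tilt:** the tool picked up about 1° of tilt along the way, with no effect on the placings.
- **Spoon mask:** my last colour-mask measurement of the spoon was spoiled by the white saucer, so I relied on the end-point rays instead.

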